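# Put returned sample cartons away by heft behind a push-push drawer

### The job

The sealed sample cartons in front of the robot, to its left, have come back from the lab: some still hold their metal sample, some are empty, and only their weight tells. Press the handleless front of the grey drawer unit to pop its drawer open, lay every full carton in the drawer and every empty one on the railed shelf on top of the unit, then press the drawer shut again and make sure that the catch holds it and it does not spring back out.

Things in the scene. Friction and masses are not known exactly. Their poses are not given: they have to be found in the camera images.
- unit: Drawer unit: plain grey sheet-steel box, 352 mm wide (y), 252 deep (x), 102 high (116 over its rail), fixed on a 4 mm pad. Origin: centre of the box's underside; +x from front to back, z up; the box's open face (x = -126 mm) looks at the robot, with one drawer whose handleless front stands before it. The front 36 mm of its top are a bare ledge, the rest the railed shelf (point gallery).
- drawer (a joint): How far the drawer stands out, m: 0 to 0.001 = shut and caught; 0.135 = fully out. Push-push catch, like a retractable pen: press the front 8 mm further in (reads -0.008; stop at -0.009) and let go: a caught drawer is freed and a spring drives it out in about 1 s, pushing the finger back; one pushed in from outside is caught. Under 5 mm changes nothing: shut stays shut, open springs out.
- drawer_front (a point): Centre of the outside of the drawer's front panel, 64 mm above the bench, moving with the drawer; axes as the unit's, +x is the pressing direction. The panel is 352 mm wide, 16 thick, from 14 to 106 mm above the bench; caught shut, its back stands 10 mm off the box's face. Pressing takes 5 N at first, 8 to 10 N near the end of the travel, more at the stop; off-centre is fine.
- drawer_in (a point): Centre of the drawer's inner floor, 22 mm above the bench, moving with the drawer; axes as the unit's. Inside: 140 mm (x) by 310 mm (y); side and back walls 40 mm high, front panel 84 mm above the floor. All of it is uncovered at 0.135. Clear height inside when shut: 78 mm. Three cartons fit side by side along y, each with its long side along x.
- gallery (a point): Centre of the floor of the railed shelf on the rear part of the unit's top, 106 mm above the bench; axes as the unit's. Inside the rail: 208 mm (x) by 344 mm (y); the rail is 14 mm high, 4 mm thick.
- carton_1: A closed, taped brown cardboard carton, 68 (own x) x 110 (own y) x 50 (own z) mm, origin at the centre of its underside. All cartons look alike; four or five are present (None if absent). A full one weighs 450 to 610 g, an empty one 65 to 90 g; only its weight tells which.
- carton_2: A closed, taped brown cardboard carton, 68 (own x) x 110 (own y) x 50 (own z) mm, origin at the centre of its underside. All cartons look alike; four or five are present (None if absent). A full one weighs 450 to 610 g, an empty one 65 to 90 g; only its weight tells which.
- carton_3: A closed, taped brown cardboard carton, 68 (own x) x 110 (own y) x 50 (own z) mm, origin at the centre of its underside. All cartons look alike; four or five are present (None if absent). A full one weighs 450 to 610 g, an empty one 65 to 90 g; only its weight tells which.
- carton_4: A closed, taped brown cardboard carton, 68 (own x) x 110 (own y) x 50 (own z) mm, origin at the centre of its underside. All cartons look alike; four or five are present (None if absent). A full one weighs 450 to 610 g, an empty one 65 to 90 g; only its weight tells which.
- carton_5: A closed, taped brown cardboard carton, 68 (own x) x 110 (own y) x 50 (own z) mm, origin at the centre of its underside. All cartons look alike; four or five are present (None if absent). A full one weighs 450 to 610 g, an empty one 65 to 90 g; only its weight tells which.
Things that resemble listed ones, but are neither listed nor needed, are in the scene too. Leave any turquoise look-alike of the carton_1 alone.

How it is judged:
By the outcome, as a careful person would: the job done as asked, in the order asked, and still so for the second after the job is handed in, with the robot touching nothing.
Of carton_1, carton_2, carton_3, carton_4, carton_5 only 4 to 5 are there at a start; the rules pass over those that are not, and their reading is None.
At some moment in a run one of carton_1, carton_2, carton_3, carton_4, carton_5 may be knocked a few centimetres aside while the robot is not near it.
Once in a run the grip may slacken for a moment while it holds something.
It also fails if it takes over 210 s, if anything falls off the work surface, if the arm or the gripper's body presses on something with over 40 N, if the wrist force passes 120 N, or if a joint passes its speed limit or range.

### The arm

A 6-joint arm with a two-finger parallel gripper is mounted at the origin on the work surface; the furniture and walls round the work are solid. World frame = base frame: x ahead of the robot, y to its left, z up, the work surface at z = 0. Lengths are in m, angles in rad, forces in N, time in s.
With the tool pointing down it reaches from about 0.35 to 0.975 m from the base axis. Payload 4.9 kg.
Tool frame: the origin (TCP) lies midway between the tips of the shut fingers; the grasp point (between the pads) lies 19 mm behind it; z points along the fingers, y is the line along which they close (so a half turn about z gives the same grasp; the last joint's range is limited). The gripper opens to 85 mm and grips with 20 to 120 N. Pads are 22 mm wide; open, the fingers measure 114 mm over their backs; the gripper's body (76 mm by 85 mm) begins 54 mm behind the grasp point. The pads swing forward as they close: fully open they stand 13 mm farther back than shut.
Start: joints at [1.048, 0.053, 1.613, -0, 1.476, -0.119], TCP at [0.246, 0.575, 0.209] pointing down, gripper open.
Joint ranges: [-3.01, 3.01], [-1.01, 2.22], [0.06, 2.58], [-1.02, 4.17], [0.09, 2.62], [-3.14, 3.14]. Speed limits (rad/s): [2.57, 2.57, 3.14, 3.14, 3.14, 3.14].

### API

Orientations are given as a rotation vector (axis times angle).
In Python, from station import ctrl, optics, job gives the robot as it stands.
- The arm moves only by the shell command python3 -m jog 'ROWS' [OPENING] [FORCE]. ROWS is JSON, a list of rows, each a list of 2 entries, a list of its own where there are three numbers: the shift along the tool's x, y, z in m, then the turn, a rotation vector about the tool's x, y, z in rad. A call has 1 to 5 rows; each row is the pose to reach, as a shift and turn from the pose commanded when the call began, along the tool's axes at that moment; what a row does not reach only later rows make up. A row lasts 1/10 s, in which the tool goes at most 50 mm and 8.59 degrees, less where a joint would pass 70% of its speed; a pose out of reach is approached as far as the arm can. A call with a gripper value outside its range is refused whole. OPENING is the opening, from 0 (shut) to 1 (fully open), set as the call begins (- or left out, the last holds). The fingers move at their own pace and stop on an object; FORCE is the grip in N (left out, the last holds). Time passes only in rows, so rows that repeat a pose let the fingers close. It gives the time, the measured TCP pose, the force, the opening and the grip force at its end, in the units of the state.
- ctrl.get_obs(): the state, without advancing time (a new reading comes with each control period).
- optics.get_image(name): name is "scene" or "top" or "wrist"; returns a dict with "image" (420x560x3 uint8, blue, green, red), "fx", "fy", "cx", "cy" (pixels), "D" ([k1, k2, p1, p2, k3] as OpenCV has them; the pictures are not rectified), "rvec" (rotation vector, rad) and "tvec" (3), from world to camera coordinates, as OpenCV has them; the wrist camera has in their place "mount" (4x4, takes a point from camera to tool coordinates, whose origin is the TCP and whose axes are the flange's). Camera axes: x right, y down, z forward; pixel columns grow to the right and rows downward; lengths in m; the calibration is good to about 2 mm. A picture is of the moment at which its call begins: read the wrist's pose just before it. There is no depth.
- job.finish_job(): hands the job in; it is judged then, once.
The state is a dict: "t": time; "q": joint angles; "dq": joint speeds; "effort": joint torques, N m; "tool_pos": TCP position; "tool_rot": TCP orientation; "contact_force": force on the tool from outside, world axes, zero at the start; "wrist_torque": the same for the moment, N m; "opening": finger opening in m; "grip_force": force on a finger pad.
Only numpy, scipy, OpenCV 4.12 (cv2) and the standard library are available. Lean on these libraries where they do the work, as an engineer would, in place of code of your own. Each camera call takes 0.05 s, during which the arm holds its last target. There are 200 camera calls.

## Working session

There is one attempt and no reset: what is moved stays moved. The work goes in short steps, Python scripts to look and compute and a shell command to move; the robot and the scene stay as the last step left them, time stands still between calls to the robot, and variables do not carry over. Pictures are saved under pics/ and viewed, at most 14 in all, crops included, and the job is handed in when it is done.

```bash
mkdir -p pics; ls; python3 - <<'E'
from station import ctrl, optics
import cv2,pickle
o=ctrl.get_obs();print(o)
for n in ("scene","top"):
    d=optics.get_image(n);cv2.imwrite(f"pics/{n}0.png",d["image"]);pickle.dump(d,open(f"{n}0.pkl","wb"))
    print(n,{k:v for k,v in d.items() if k!="image"})
E
```

```text
pics
{'t': 0.0, 'q': array([ 1.04804348e+00,  5.33534463e-02,  1.61431069e+00, -3.99719525e-05,
        1.47600464e+00, -1.19047277e-01]), 'dq': array([-0.00048205, -0.00058462,  0.00237532, -0.00019125,  0.00022954,
        0.00103078]), 'effort': array([-2.20316535e-03, -3.93696213e+01, -3.70168412e+01, -3.82693006e-04,
        7.21089717e-03, -1.00877054e-05]), 'tool_pos': array([0.2452145 , 0.57414867, 0.20775522]), 'tool_rot': array([-0.6297118 , -3.07720341,  0.00311378]), 'contact_force': array([-1.64937407, -0.53066529,  0.16198626]), 'wrist_torque': array([ 0.01919286, -0.03096658,  0.05115684]), 'grip_force': 0.0, 'opening': 0.08570695137700114}
scene {'fx': 487.0513109732115, 'fy': 487.0513109732115, 'cx': 287.835578989827, 'cy': 203.1442094164765, 'D': array([-0.00497726,  0.        ,  0.        ,  0.        ,  0.        ]), 'rvec': array([ 2.02171648, -1.10616123,  0.52856711]), 'tvec': array([-0.24868718,  0.34865304,  1.00910945])}
top {'fx': 486.1473038934789, 'fy': 486.1473038934789, 'cx': 283.2501798572214, 'cy': 204.86537779643666, 'D': array([-0.0025818,  0.       ,  0.       ,  0.       ,  0.       ]), 'rvec': array([ 2.15033346, -2.19667396,  0.13238853]), 'tvec': array([0.03920429, 0.51709512, 1.27161499])}
```

View pics/scene0.png

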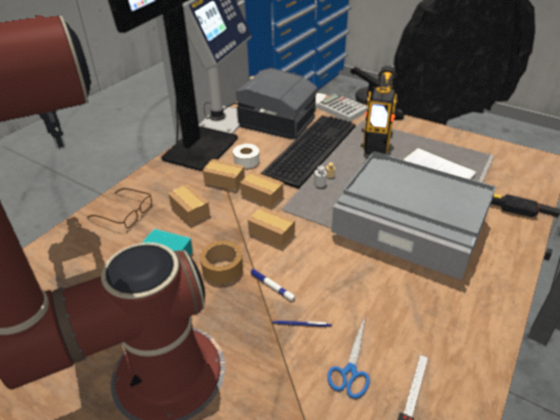

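View pics/top0.png

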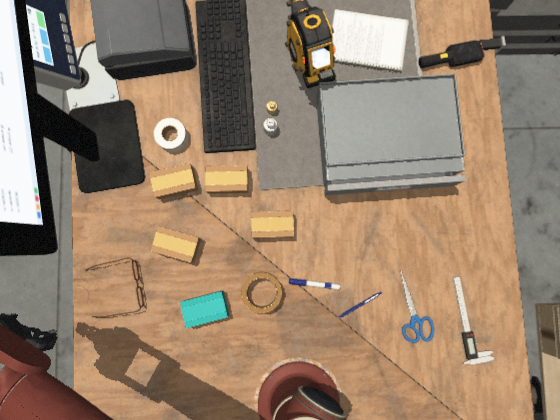

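The scene shows four brown cartons, with top-view centres near (173,181), (226,180), (272,225) and (175,245). The turquoise look-alike is at (204,309) and the unit is at (392,130), with its front edge at row ~185. I'll enlarge a crop to get the corners.

```bash
python3 - <<'E'
import cv2
im=cv2.imread("pics/top0.png")
a=cv2.resize(im[155:275,140:305],None,fx=4.8,fy=4.8,interpolation=cv2.INTER_CUBIC)
cv2.imwrite("pics/c1.png",a)
a=cv2.resize(im[70:200,310:475],None,fx=4.6,fy=4.6,interpolation=cv2.INTER_CUBIC)
cv2.imwrite("pics/c2.png",a)
E
```

```text
(no output)
```

View pics/c1.png

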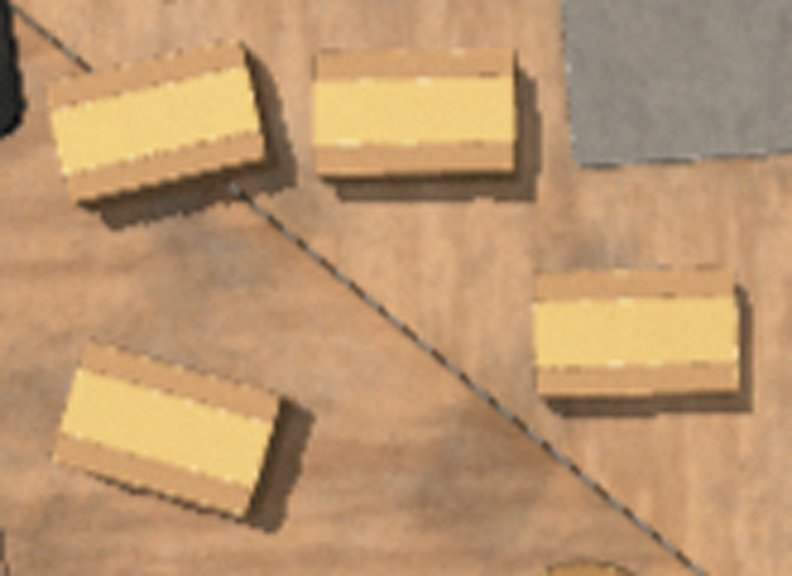

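View pics/c2.png

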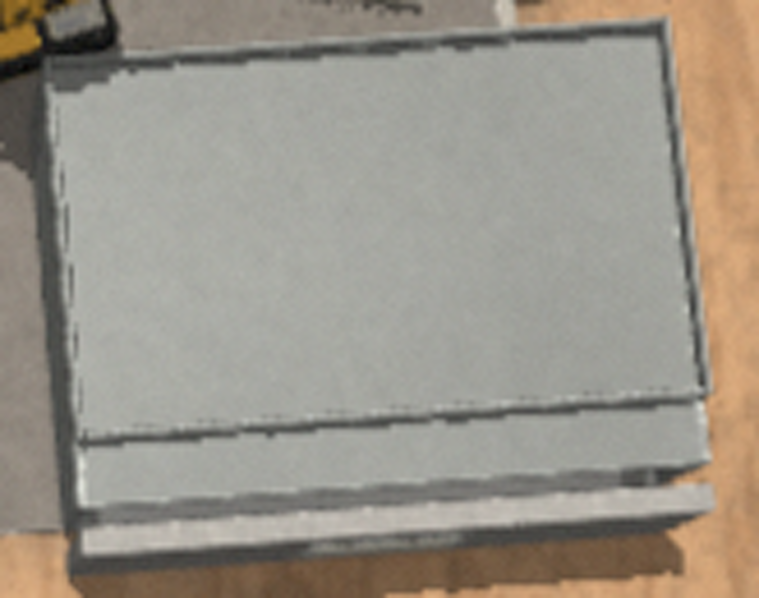

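In c1 the four cartons' top faces show cleanly, and in c2 the light panel strip's outer edge runs from (82,555) to (713,510).

```bash
cat > h.py <<'E'
import numpy as np,cv2,pickle
from scipy.spatial.transform import Rotation as R
from station import ctrl,optics
def snap(n,name):
    o=ctrl.get_obs(); d=optics.get_image(n); cv2.imwrite(f"pics/{name}.png",d["image"])
    if "mount" in d:
        T=np.eye(4);T[:3,:3]=R.from_rotvec(o["tool_rot"]).as_matrix();T[:3,3]=o["tool_pos"]
        M=np.linalg.inv(T@d["mount"]);d["rvec"]=R.from_matrix(M[:3,:3]).as_rotvec();d["tvec"]=M[:3,3]
    pickle.dump(d,open(name+".pkl","wb"));return d
def w(d,px,z):
    K=np.array([[d["fx"],0,d["cx"]],[0,d["fy"],d["cy"]],[0,0,1]])
    u=cv2.undistortPoints(np.array(px,float).reshape(-1,1,2),K,d["D"])[:,0]
    r=R.from_rotvec(d["rvec"]).as_matrix();c=-r.T@d["tvec"]
    v=np.c_[u,np.ones(len(u))]@r
    return c+v*((z-c[2])/v[:,2])[:,None]
def box(d,px,z=.05):
    p=w(d,px,z);(c,s,a)=cv2.minAreaRect((p[:,:2]*1000).astype(np.float32))
    if s[0]<s[1]:a+=90
    return np.round(c,1),np.round(s,1),round((a+90)%180-90,1)  # angle of the long side from x, deg
def tool(px,py,pz,phi):
    """shift & turn (tool axes) to a tool-down pose with closing axis (tool y) at world angle phi deg (mod 180)"""
    o=ctrl.get_obs();r=R.from_rotvec(o["tool_rot"])
    best=None
    for k in(0,180):
        f=np.radians(phi+k);y=np.array([np.cos(f),np.sin(f),0]);z=np.array([0,0,-1.]);x=np.cross(y,z)
        t=(r.inv()*R.from_matrix(np.c_[x,y,z])).as_rotvec()
        if best is None or np.linalg.norm(t)<np.linalg.norm(best):best=t
    print("shift",np.round(r.inv().apply(np.array([px,py,pz])-o["tool_pos"]),4),"turn",np.round(best,4),"q6",round(o["q"][5],2))
E
python3 - <<'E'
from h import *
d=pickle.load(open("top0.pkl","rb"))
s=np.array([140,155])
for n,p in dict(A=[(48,88),(243,43),(268,160),(82,203)],B=[(315,50),(516,50),(516,176),(315,176)],C=[(535,270),(738,267),(738,393),(537,395)],D=[(92,340),(282,402),(245,517),(55,458)]).items(): print(n,*box(d,np.array(p)/4.8+s))
print(*box(d,[(183,300),(225,292),(228,320),(187,327)]))
q=w(d,np.array([(82,555),(713,509),(80,440),(708,392)])/4.6+[310,70],.106)
print(q)
print(R.from_rotvec(ctrl.get_obs()["tool_rot"]).as_matrix())
E
```

```text
A [585.  317.2] [ 66.7 109.2] -77.9
B [588.3 176.6] [110.9  70. ] 88.9
C [465.6  57. ] [110.8  68.7] 89.7
D [418.5 311.6] [109.   66.3] 71.7
[250. 232.] [ 71.1 109.2] -81.5
[[ 0.54311664 -0.08368751  0.106     ]
 [ 0.56168696 -0.43296716  0.106     ]
 [ 0.60703857 -0.08462178  0.106     ]
 [ 0.6272936  -0.43426472  0.106     ]]
[[-9.19579898e-01  3.92901911e-01 -9.48365555e-04]
 [ 3.92902990e-01  9.19578464e-01 -1.64000953e-03]
 [ 2.27733660e-04 -1.88073546e-03 -9.99998205e-01]]
```

```bash
python3 - <<'E'
from h import *
tool(.485,-.262,.208,93)
E
```

```text
shift [-0.549  -0.6748  0.001 ] turn [-0.0018 -0.0007 -0.4561] q6 -0.12
```

```bash
S='[[-0.549,-0.675,0],[0,0,-0.456]]'
python3 -m jog '[[[-0.549,-0.675,0],[0,0,-0.456]],[[-0.549,-0.675,0],[0,0,-0.456]],[[-0.549,-0.675,0],[0,0,-0.456]],[[-0.549,-0.675,0],[0,0,-0.456]],[[-0.549,-0.675,0],[0,0,-0.456]]]' 0 40
python3 - <<'E'
from h import *
tool(.485,-.262,.208,93)
E
```

```text
t: 0.6
tool_pos: [0.3138, 0.3342, 0.2084]
tool_rot: [0.084, -3.14, 0.001]
contact_force: [1.7, -0.1, 0.4]
opening: 0.0128
grip_force: 0.0
shift [-0.1391 -0.6045  0.0007] turn [-0.0006 -0.0004  0.001 ] q6 -0.97
```

```bash

python3 -m jog '[[[-0.056,-0.242,0],[0,0,0]],[[-0.056,-0.242,0],[0,0,0]],[[-0.056,-0.242,0],[0,0,0]],[[-0.056,-0.242,0],[0,0,0]],[[-0.056,-0.242,0],[0,0,0]]]' >/dev/null
python3 -m jog '[[[-0.056,-0.242,0],[0,0,0]],[[-0.056,-0.242,0],[0,0,0]],[[-0.056,-0.242,0],[0,0,0]],[[-0.056,-0.242,0],[0,0,0]],[[-0.056,-0.242,0],[0,0,0]]]' >/dev/null
python3 -m jog '[[[-0.027,-0.12,0.07],[0,0,0]],[[-0.027,-0.12,0.135],[0,0,0]],[[-0.027,-0.12,0.135],[0,0,0]],[[-0.027,-0.12,0.135],[0,0,0]],[[-0.027,-0.12,0.135],[0,0,0]]]'
python3 - <<'E'
from h import *
tool(.5525,-.2583,.07,93.05)
E
```

```text
t: 2.1
tool_pos: [0.4809, -0.2593, 0.068]
tool_rot: [0.078, -3.132, -0.01]
contact_force: [-0.2, 1.2, 0.4]
opening: 0.0001
grip_force: 0.0
shift [-0.0716 -0.0025 -0.0027] turn [ 0.0066 -0.0086 -0.0037] q6 -2.25
```

```bash

python3 -m jog '[[[-0.03,0,0],[0,0,0]],[[-0.05,0,0],[0,0,0]],[[-0.053,0,0],[0,0,0]],[[-0.056,0,0],[0,0,0]],[[-0.059,0,0],[0,0,0]]]'
python3 -m jog '[[[-0.002,0,0],[0,0,0]],[[-0.004,0,0],[0,0,0]],[[-0.004,0,0],[0,0,0]]]'
```

```text
t: 2.6
tool_pos: [0.5426, -0.2564, 0.0747]
tool_rot: [0.083, -3.14, 0.0]
contact_force: [-6.1, -0.1, 3.1]
opening: -0.0002
grip_force: 3.0
t: 2.9
tool_pos: [0.5456, -0.2563, 0.0743]
tool_rot: [0.082, -3.137, -0.001]
contact_force: [-4.7, 0.7, 3.9]
opening: 0.0004
grip_force: 2.4
```

```bash

python3 -m jog '[[[-0.002,0,0],[0,0,0]],[[-0.003,0,0],[0,0,0]],[[-0.003,0,0],[0,0,0]]]'
python3 -m jog '[[[-0.002,0,0],[0,0,0]],[[-0.003,0,0],[0,0,0]],[[-0.003,0,0],[0,0,0]]]'
```

```text
t: 3.2
tool_pos: [0.5484, -0.2562, 0.0743]
tool_rot: [0.082, -3.137, -0.001]
contact_force: [-4.5, -0.6, 3.7]
opening: -0.0002
grip_force: 2.6
t: 3.5
tool_pos: [0.5513, -0.2561, 0.0743]
tool_rot: [0.081, -3.137, -0.001]
contact_force: [-5.8, 1.0, 3.9]
opening: 0.0002
grip_force: 2.7
```

```bash

python3 -m jog '[[[-0.002,0,0],[0,0,0]],[[-0.003,0,0],[0,0,0]],[[-0.003,0,0],[0,0,0]]]'
python3 -m jog '[[[-0.002,0,0],[0,0,0]],[[-0.002,0,0],[0,0,0]]]'
```

```text
t: 3.8
tool_pos: [0.552, -0.256, 0.0742]
tool_rot: [0.082, -3.131, -0.002]
contact_force: [-13.6, 0.8, 7.6]
opening: 0.0002
grip_force: 6.8
t: 4.0
tool_pos: [0.552, -0.256, 0.0742]
tool_rot: [0.082, -3.126, -0.003]
contact_force: [-21.1, 0.8, 12.9]
opening: -0.0003
grip_force: 10.4
```

At the stop. I'll retreat ahead of the drawer and lift.

```bash

python3 -m jog '[[[0.04,0,0],[0,0,0]],[[0.09,0,0],[0,0,0]],[[0.14,0,0],[0,0,0]],[[0.17,0,0],[0,0,0]],[[0.17,0,0],[0,0,0]]]'
python3 -m jog '[[[0,0,-0.05],[0,0,0]],[[0,0,-0.1],[0,0,0]],[[0,0.03,-0.15],[0,0,0]],[[0,0.08,-0.17],[0,0,0.1]],[[0,0.12,-0.17],[0,0,0.2]]]' 1
python3 - <<'E'
from h import *
d=snap("top","top1")
cv2.imwrite("pics/c3.png",cv2.resize(d["image"][60:310,140:480],None,fx=2.35,fy=2.35,interpolation=cv2.INTER_CUBIC))
tool(.4656,.057,.20,0)
E
```

```text
t: 4.5
tool_pos: [0.3851, -0.2642, 0.0732]
tool_rot: [0.077, -3.139, -0.001]
contact_force: [-0.6, 0.3, -0.5]
opening: -0.0004
grip_force: 0.0
t: 5.0
tool_pos: [0.384, -0.1451, 0.2492]
tool_rot: [0.241, 3.124, -0.005]
contact_force: [1.4, -0.6, 1.0]
opening: 0.0727
grip_force: 0.0
shift [-0.0513  0.2056  0.0492] turn [0.0071 0.0035 1.4196] q6 -1.95
```

View pics/c3.png

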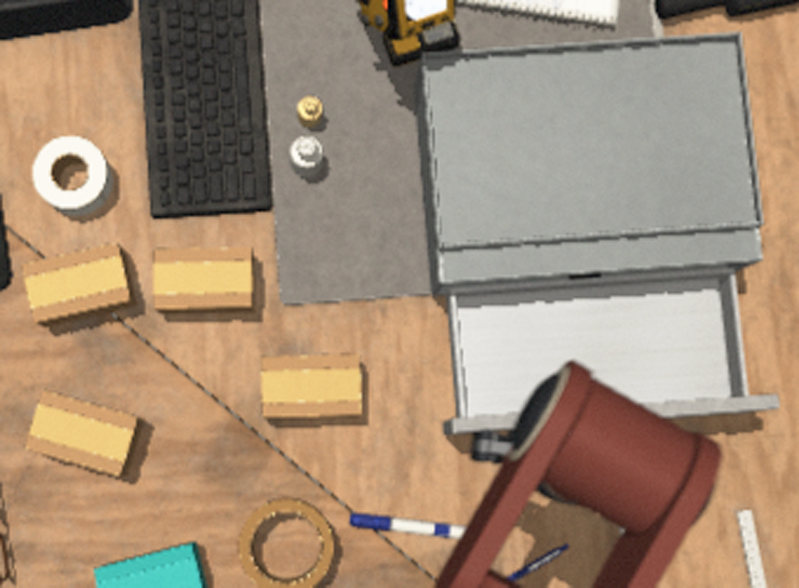

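The drawer is fully out and the cartons have not moved. Next I'll go to C and compute the drawer pose.

```bash

python3 -m jog '[[[-0.051,0.206,0],[0,0,1.42]],[[-0.051,0.206,0],[0,0,1.42]],[[-0.051,0.206,0.0],[0,0,1.42]],[[-0.051,0.206,0],[0,0,1.42]],[[-0.051,0.206,0.0],[0,0,1.42]]]' 1
python3 -m jog '[[[0,0,0],[0,0,0.15]],[[0,0,0],[0,0,0.30]],[[0,0,0],[0,0,0.45]],[[0,0,0],[0,0,0.6]],[[0,0,0],[0,0,0.67]]]' 1
python3 - <<'E'
from h import *
d=pickle.load(open("top1.pkl","rb"))
f=lambda p:np.array(p)/2.35+[140,60]
print(w(d,f([(450,432),(775,408)]),.106).round(4))
print("rim",w(d,f([(452,290),(735,275),(462,418),(745,397)]),.062).round(4))
tool(.4656,.057,.018,0)
E
```

```text
t: 5.55
tool_pos: [0.4615, 0.0467, 0.2446]
tool_rot: [1.181, 2.909, 0.001]
contact_force: [0.4, 0.2, 0.5]
opening: 0.0855
grip_force: 0.0
t: 6.05
tool_pos: [0.4611, 0.0451, 0.2443]
tool_rot: [2.072, 2.361, 0.001]
contact_force: [0.4, -0.8, -0.7]
opening: 0.0856
grip_force: 0.0
[[ 0.4093 -0.0886  0.106 ]
 [ 0.4273 -0.4367  0.106 ]]
rim [[ 0.5679 -0.1009  0.062 ]
 [ 0.5786 -0.4187  0.062 ]
 [ 0.4255 -0.1073  0.062 ]
 [ 0.4419 -0.4217  0.062 ]]
shift [0.0111 0.0059 0.2263] turn [ 0.0007 -0.0003  0.1306] q6 -0.19
```

```bash

python3 -m jog '[[[0.011,0.006,0.05],[0,0,0.131]],[[0.011,0.006,0.1],[0,0,0.131]],[[0.011,0.006,0.15],[0,0,0.131]],[[0.011,0.006,0.15],[0,0,0.131]]]'
python3 - <<'E'
from h import *
snap("wrist","w1")
tool(.4656,.057,.018,0)
E
```

```text
t: 6.45
tool_pos: [0.4592, 0.0569, 0.0865]
tool_rot: [-2.21, -2.217, 0.015]
contact_force: [-0.9, -0.0, -0.3]
opening: 0.0854
grip_force: 0.0
shift [0.0002 0.004  0.0726] turn [-0.0082 -0.0006  0.0034] q6 -0.04
```

View pics/w1.png

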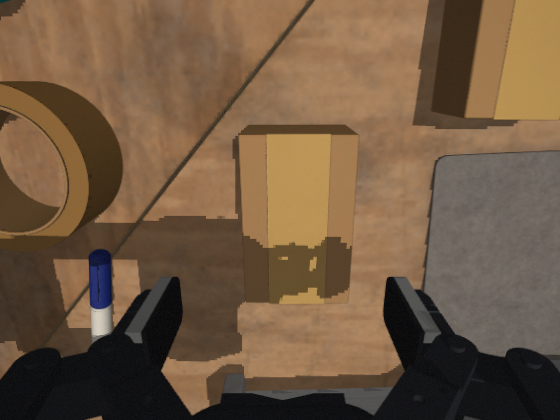

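The carton sits centred between the fingers, with its top face at (240..357,134..303). I'll verify the position and descend.

```bash
python3 - <<'E'
from h import *
d=pickle.load(open("w1.pkl","rb"))
print(box(d,[(240,134),(357,134),(350,303),(243,303)]))
E
python3 -m jog '[[[0,0.005,0.04],[0,0,0]],[[0,0.005,0.068],[0,0,0]],[[0,0.005,0.068],[0,0,0]]]'
python3 -m jog '[[[0,0,0],[0,0,0]],[[0,0,0],[0,0,0]],[[0,0,0],[0,0,0]],[[0,0,0],[0,0,0]],[[0,0,0],[0,0,0]]]' 0 60
python3 -m jog '[[[0,0,-0.02],[0,0,0]],[[0,0,-0.06],[0,0,0]],[[0,0,-0.06],[0,0,0]],[[0,0,-0.06],[0,0,0]],[[0,0,-0.06],[0,0,0]]]'

```

```text
(array([467.9,  58.5]), array([ 70.7, 110.8]), -89.3)
t: 6.8
tool_pos: [0.4697, 0.0564, 0.0258]
tool_rot: [-2.217, -2.223, 0.003]
contact_force: [-0.8, 0.0, 0.2]
opening: 0.0851
grip_force: 0.0
t: 7.3
tool_pos: [0.4711, 0.0563, 0.028]
tool_rot: [2.217, 2.224, 0.001]
contact_force: [-2.6, 0.3, 7.4]
opening: 0.0124
grip_force: 4.0
t: 7.8
tool_pos: [0.4696, 0.0563, 0.0855]
tool_rot: [-2.217, -2.224, 0.001]
contact_force: [0.1, 0.3, -0.2]
opening: 0.0
grip_force: 0.0
```

```bash
python3 - <<'E'
from h import *
snap("wrist","w2")
E
python3 -m jog '[[[0,0,0],[0,0,0]]]' 1

```

```text
t: 7.95
tool_pos: [0.4692, 0.0563, 0.0848]
tool_rot: [-2.217, -2.224, 0.003]
contact_force: [0.3, 0.3, 0.5]
opening: 0.0133
grip_force: 0.0
```

View pics/w2.png

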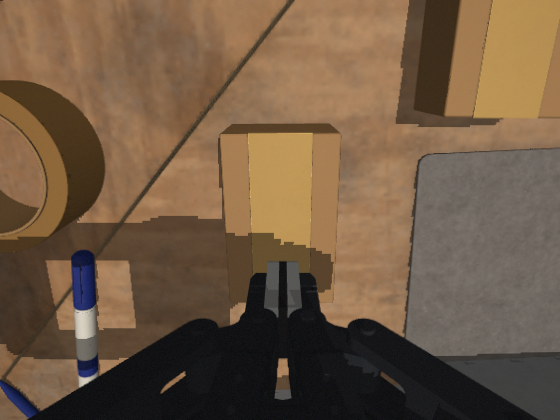

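```bash
python3 - <<'E'
from h import *
d=pickle.load(open("w2.pkl","rb"));o=ctrl.get_obs()
K=np.array([[d["fx"],0,d["cx"]],[0,d["fy"],d["cy"]],[0,0,1]])
for dz in(0,.02,.04):
  print(dz,cv2.projectPoints(np.array([[.4696,.0563,.0855+dz]]),d["rvec"],d["tvec"],K,d["D"])[0].ravel())
print(d["mount"].round(3))
print(box(d,[(220,134),(340,134),(333,303),(229,303)]))
d=snap("scene","s1")
K=np.array([[d["fx"],0,d["cx"]],[0,d["fy"],d["cy"]],[0,0,1]])
p=cv2.projectPoints(np.array([[.4692,.0563,.0848]]),d["rvec"],d["tvec"],K,d["D"])[0].ravel();print(p)
x,y=p.astype(int);cv2.imwrite("pics/c4.png",cv2.resize(d["image"][y-60:y+50,x-70:x+70],None,fx=5,fy=5,interpolation=cv2.INTER_CUBIC))
E
```

```text
0 [281.31722581 255.13908479]
0.02 [281.17065306 275.0818556 ]
0.04 [280.98661187 300.13682251]
[[ 0.    -0.944 -0.33   0.085]
 [ 1.    -0.     0.001  0.   ]
 [-0.001 -0.33   0.944 -0.166]
 [ 0.     0.     0.     1.   ]]
(array([469.2,  58. ]), array([ 68.4, 110.1]), -89.8)
[271.55697924 209.0619008 ]
```

View pics/c4.png

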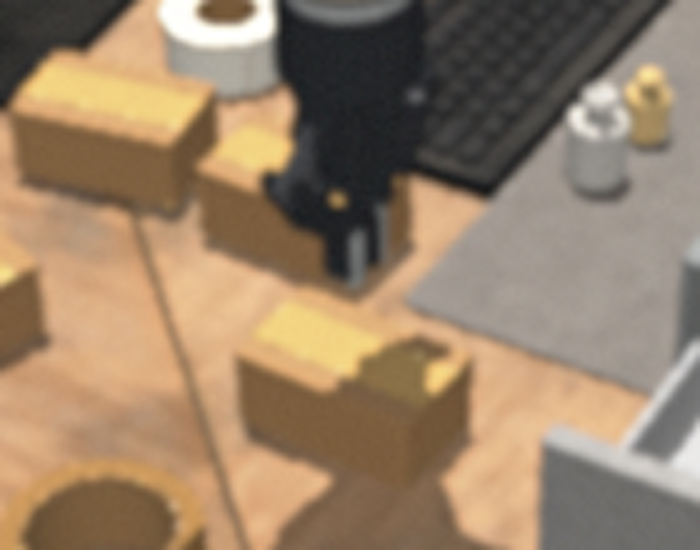

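The carton is undisturbed; the fingers slid over its top. I'll go deeper and let the arm settle first.

```bash

python3 -m jog '[[[0,0.0,0],[0,0,0]],[[0,0.0,0.0],[0,0,0]],[[0,0,0],[0,0,0]],[[0,0,0.0],[0,0,0]],[[0,0,0.02],[0,0,0]]]' 1
python3 -m jog '[[[0,0.0,0.03],[0,0,0]],[[0,0.0,0.05],[0,0,0]],[[0,0,0.055],[0,0,0]],[[0,0,0.055],[0,0,0]],[[0,0,0.055],[0,0,0]]]'
python3 -m jog '[[[0,0,0],[0,0,0]],[[0,0,0],[0,0,0]],[[0,0,0],[0,0,0]],[[0,0,0],[0,0,0]]]' 0.6 60
```

```text
t: 8.5
tool_pos: [0.473, 0.0562, 0.0689]
tool_rot: [2.215, 2.221, 0.007]
contact_force: [0.2, 0.7, 0.6]
opening: 0.0852
grip_force: 0.0
t: 9.0
tool_pos: [0.4713, 0.0562, 0.0123]
tool_rot: [2.217, 2.224, 0.002]
contact_force: [0.6, -0.5, -0.6]
opening: 0.0855
grip_force: 0.0
t: 9.4
tool_pos: [0.4721, 0.0562, 0.0132]
tool_rot: [2.216, 2.223, 0.004]
contact_force: [0.0, -0.2, 6.4]
opening: 0.0661
grip_force: 67.2
```

```bash

python3 -m jog '[[[0,0,-0.02],[0,0,0]],[[0,0,-0.06],[0,0,0]],[[0,0,-0.11],[0,0,0]],[[0,0,-0.16],[0,0,0]],[[0,0,-0.19],[0,0,0]]]' 0 70
python3 -m jog '[[[0,0,-0],[0,0,0]],[[0,0,0],[0,0,0]],[[0,0,0],[0,0,0]],[[0,0,0],[0,0,0]]]'
python3 - <<'E'
from h import *
tool(.504,-.258,.2,93)
E
```

```text
t: 9.9
tool_pos: [0.4716, 0.0563, 0.206]
tool_rot: [2.215, 2.222, 0.007]
contact_force: [0.4, -0.3, -0.8]
opening: 0.0653
grip_force: 79.4
t: 10.3
tool_pos: [0.4689, 0.0563, 0.1986]
tool_rot: [-2.216, -2.222, 0.005]
contact_force: [0.4, -0.1, -0.7]
opening: 0.0656
grip_force: 79.5
shift [-0.3144  0.0342 -0.0016] turn [-0.0035  0.0031  1.5214] q6 -0.04
```

Only 0.7 N, so C is empty and goes to the shelf. I'll put the long sides along y, so the turn is only 3°.

```bash
python3 - <<'E'
from h import *
tool(.769,-.166,.2,3)
E
```

```text
shift [-0.2232  0.2994 -0.0027] turn [-0.0042 -0.0003 -0.0494] q6 -0.04
```

```bash

python3 -m jog '[[[-0.04,0.035,-0.01],[0,0,-0.05]],[[-0.08,0.08,-0.01],[0,0,-0.05]],[[-0.11,0.12,-0.01],[0,0,-0.05]],[[-0.14,0.16,-0.01],[0,0,-0.05]],[[-0.17,0.2,-0.01],[0,0,-0.05]]]' >/dev/null
python3 -m jog '[[[-0.01,0.06,0],[0,0,0]],[[-0.045,0.095,0],[0,0,0]],[[-0.053,0.103,0],[0,0,0]],[[-0.053,0.103,0],[0,0,0]],[[-0.053,0.103,0],[0,0,0]]]'
python3 - <<'E'
from h import *
tool(.769,-.166,.121,3)
E
```

```text
t: 11.3
tool_pos: [0.7642, -0.1518, 0.2087]
tool_rot: [-2.16, -2.277, 0.002]
contact_force: [0.5, -0.3, -0.5]
opening: 0.066
grip_force: 79.4
shift [-0.0145  0.0044  0.0877] turn [-0.0035 -0.0016  0.0003] q6 -0.34
```

```bash

python3 -m jog '[[[-0.014,0.004,0.03],[0,0,0]],[[-0.014,0.004,0.065],[0,0,0]],[[-0.014,0.004,0.08],[0,0,0]],[[-0.014,0.004,0.083],[0,0,0]],[[-0.014,0.004,0.085],[0,0,0]]]'
python3 -m jog '[[[0,0,0.002],[0,0,0]],[[0,0,0.003],[0,0,0]],[[0,0,0.004],[0,0,0]],[[0,0,0.004],[0,0,0]]]'
```

```text
t: 11.8
tool_pos: [0.7697, -0.1652, 0.1269]
tool_rot: [2.161, 2.28, 0.0]
contact_force: [0.7, 0.7, -0.3]
opening: 0.0656
grip_force: 79.4
t: 12.2
tool_pos: [0.7701, -0.166, 0.1229]
tool_rot: [2.161, 2.279, 0.001]
contact_force: [0.1, -0.3, -0.5]
opening: 0.0655
grip_force: 79.4
```

```bash

python3 -m jog '[[[0,0,0.001],[0,0,0]],[[0,0,0.002],[0,0,0]],[[0,0,0.003],[0,0,0]],[[0,0,0.003],[0,0,0]]]'
python3 -m jog '[[[0,0,0],[0,0,0]],[[0,0,0.0],[0,0,0]],[[0,0,0],[0,0,0]]]' 1
python3 -m jog '[[[0,0,-0.03],[0,0,0]],[[0,0,-0.07],[0,0,0]],[[0,0,-0.12],[0,0,0]],[[0,0,-0.12],[0,0,0]]]'
python3 - <<'E'
from h import *
d=snap("top","top2")
cv2.imwrite("pics/c5.png",cv2.resize(d["image"][60:310,140:480],None,fx=2.35,fy=2.35,interpolation=cv2.INTER_CUBIC))
tool(.588,.177,.20,0)
E
```

```text
t: 12.6
tool_pos: [0.7698, -0.1659, 0.1195]
tool_rot: [2.162, 2.279, 0.0]
contact_force: [-0.6, 0.4, 0.9]
opening: 0.0655
grip_force: 79.6
t: 12.9
tool_pos: [0.7698, -0.1659, 0.1191]
tool_rot: [2.162, 2.279, 0.0]
contact_force: [-0.3, 0.4, -1.2]
opening: 0.0855
grip_force: 0.0
t: 13.3
tool_pos: [0.7736, -0.167, 0.2511]
tool_rot: [2.151, 2.269, 0.011]
contact_force: [0.6, 0.0, 1.7]
opening: 0.0857
grip_force: 0.0
shift [ 0.3531 -0.1664  0.0436] turn [0.011  0.0038 0.053 ] q6 -0.36
```

View pics/c5.png

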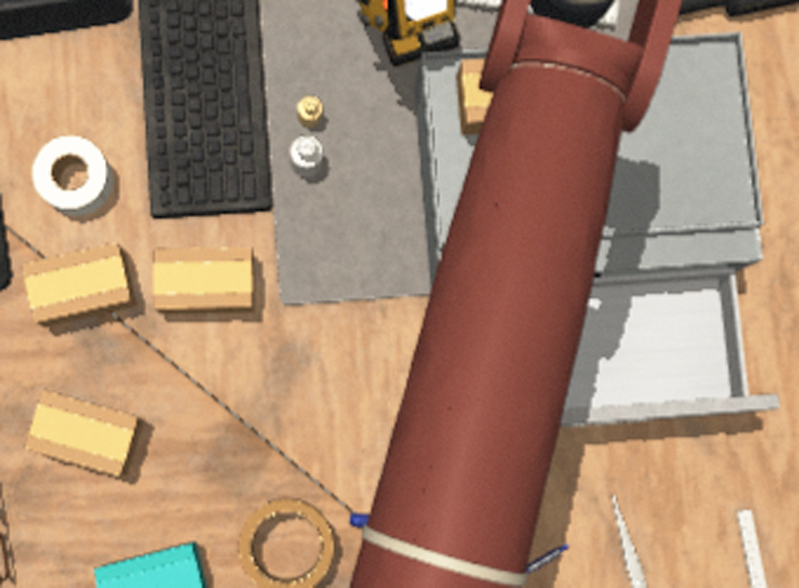

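C is on the shelf at (480,95) and the other three have not moved. Next is B.

```bash

python3 -m jog '[[[0.18,-0.085,0],[0,0,0.053]],[[0.18,-0.085,0],[0,0,0.053]],[[0.18,-0.085,0],[0,0,0.053]],[[0.18,-0.085,0],[0,0,0.053]],[[0.18,-0.085,0],[0,0,0.053]]]' >/dev/null
python3 -m jog '[[[0.18,-0.074,0.05],[0,0,0]],[[0.18,-0.074,0.05],[0,0,0]],[[0.18,-0.074,0.08],[0,0,0]],[[0.18,-0.074,0.1],[0,0,0]],[[0.18,-0.074,0.1],[0,0,0]]]'
python3 - <<'E'
from h import *
d=snap("wrist","w3");tool(.5885,.177,.012,0)
im=d["image"];m=cv2.inRange(cv2.cvtColor(im,cv2.COLOR_BGR2HSV),(18,110,60),(30,255,255))
n,l,s,c=cv2.connectedComponentsWithStats(m);
for i in np.argsort(-s[1:,4])[:3]+1: print(s[i],box(d,np.argwhere(l==i)[::7,::-1],.05))
E
```

```text
t: 14.35
tool_pos: [0.5982, 0.1909, 0.1345]
tool_rot: [-2.216, -2.221, 0.008]
contact_force: [0.0, -0.9, -1.0]
opening: 0.0855
grip_force: 0.0
shift [-0.0148 -0.0068  0.1202] turn [-0.0103  0.0006  0.0031] q6 0.19
[ 248  144   52  139 6661] (array([591.9, 178.6]), array([ 35.9, 110.5]), -90.0)
[ 239    0   75  102 5529] (array([595. , 296.4]), array([35.8, 62.3]), -77.7)
[   0    0   35  111 3281] (array([423.8, 291.9]), array([69.2, 20.7]), 75.9)
```

View pics/w3.png

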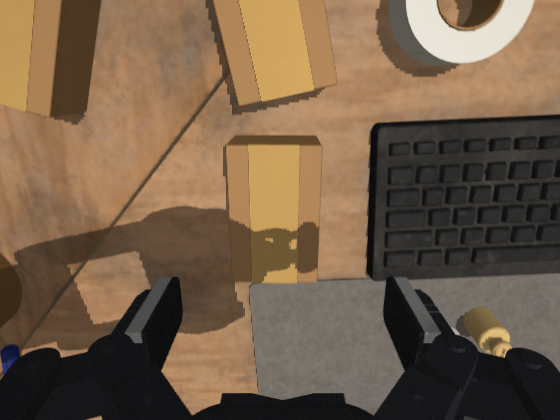

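The tape band detection works: B is at (0.591, 0.178), yaw 90°. I'll descend with a settle before closing.

```bash

python3 -m jog '[[[-0.013,-0.006,0.03],[0,0,0]],[[-0.013,-0.006,0.06],[0,0,0]],[[-0.013,-0.006,0.06],[0,0,0]],[[-0.013,-0.006,0.06],[0,0,0]]]'
python3 - <<'E'
from h import *
tool(.5905,.178,.012,0)
E
```

```text
t: 14.8
tool_pos: [0.5959, 0.1754, 0.0792]
tool_rot: [-2.222, -2.22, 0.001]
contact_force: [0.9, 0.4, 0.4]
opening: 0.0853
grip_force: 0.0
shift [ 0.0026 -0.0053  0.0672] turn [-0.0007  0.0004 -0.0011] q6 0.17
```

```bash

python3 -m jog '[[[0.002,-0.005,0.02],[0,0,0]],[[0.002,-0.005,0.05],[0,0,0]],[[0.002,-0.005,0.067],[0,0,0]],[[0.002,-0.005,0.067],[0,0,0]],[[0.002,-0.005,0.067],[0,0,0]]]'
python3 -m jog '[[[0,0,0],[0,0,0]],[[0,0,0],[0,0,0]],[[0,0,0],[0,0,0]],[[0,0,0],[0,0,0]]]' 0.6 70
python3 -m jog '[[[0,0,-0.02],[0,0,0]],[[0,0,-0.06],[0,0,0]],[[0,0,-0.11],[0,0,0]],[[0,0,-0.16],[0,0,0]],[[0,0,-0.19],[0,0,0]]]' 0 70
python3 -m jog '[[[0,0,-0],[0,0,0]],[[0,0,0],[0,0,0]],[[0,0,0],[0,0,0]],[[0,0,0],[0,0,0]]]'
python3 - <<'E'
from h import *
u=lambda a,b:(.504+a*.9986-b*.053,-.258+a*.053+b*.9986)
print(u(0,-.095),u(0,.095));tool(*u(0,-.095),.2,-87);tool(.777,-.325,.2,3)
E
```

```text
t: 15.3
tool_pos: [0.5915, 0.1783, 0.0134]
tool_rot: [2.221, 2.221, 0.002]
contact_force: [-0.2, 0.4, 0.4]
opening: 0.0855
grip_force: 0.0
t: 15.7
tool_pos: [0.5925, 0.1787, 0.0151]
tool_rot: [2.22, 2.22, 0.006]
contact_force: [-0.3, -0.7, 6.0]
opening: 0.0651
grip_force: 79.1
t: 16.2
tool_pos: [0.5915, 0.1786, 0.2067]
tool_rot: [2.219, 2.219, 0.007]
contact_force: [0.9, 1.1, -5.0]
opening: 0.0655
grip_force: 80.5
t: 16.6
tool_pos: [0.5884, 0.178, 0.1979]
tool_rot: [-2.219, -2.219, 0.008]
contact_force: [-0.2, -0.3, -5.2]
opening: 0.0655
grip_force: 80.5
(0.509035, -0.35286700000000004) (0.498965, -0.163133)
shift [-0.5309 -0.0794 -0.001 ] turn [-0.0043  0.0059  1.5184] q6 0.17
shift [-0.503   0.1886 -0.0027] turn [-0.0065  0.001  -0.0524] q6 0.17
```

B is full (5.2 N), so it goes into the right-hand drawer slot.

```bash

python3 -m jog '[[[-0.04,-0.005,-0.01],[0,0,0.13]],[[-0.08,-0.01,-0.01],[0,0,0.26]],[[-0.12,-0.02,-0.01],[0,0,0.39]],[[-0.16,-0.025,-0.01],[0,0,0.52]],[[-0.2,-0.03,-0.01],[0,0,0.65]]]' 0 100 |tail -2
python3 -m jog '[[[0,0,0],[0,0,0.13]],[[0,0,0],[0,0,0.26]],[[0,0,0],[0,0,0.39]],[[0,0,0],[0,0,0.52]],[[0,0,0],[0,0,0.65]]]' |tail -2
python3 -m jog '[[[0,0,0],[0,0,0.1]],[[0,0,0],[0,0,0.22]],[[0,0,0],[0,0,0.22]]]' 
python3 - <<'E'
from h import *
tool(.509,-.353,.2,93)
E
```

```text
opening: 0.0641
grip_force: 113.1
opening: 0.0637
grip_force: 113.1
t: 17.9
tool_pos: [0.5594, -0.0215, 0.2099]
tool_rot: [-3.14, -0.08, 0.005]
contact_force: [0.7, 0.4, -4.4]
opening: 0.0643
grip_force: 113.1
shift [-0.0672  0.3285  0.0099] turn [-0.0008  0.0034 -0.0014] q6 1.35
```

```bash

python3 -m jog '[[[-0.008,0.04,0],[0,0,0]],[[-0.017,0.085,0],[0,0,0]],[[-0.027,0.13,0],[0,0,0]],[[-0.036,0.175,0],[0,0,0]],[[-0.045,0.22,0],[0,0,0]]]' |tail -2
python3 -m jog '[[[-0.01,0.04,0],[0,0,0]],[[-0.018,0.08,0],[0,0,0]],[[-0.022,0.1075,0],[0,0,0]],[[-0.022,0.1085,0],[0,0,0]],[[-0.022,0.1085,0],[0,0,0]]]'
python3 - <<'E'
from h import *
d=snap("wrist","w4")
tool(.509,-.353,.04,93)
E
```

```text
opening: 0.0641
grip_force: 113.3
t: 18.9
tool_pos: [0.5095, -0.3532, 0.2106]
tool_rot: [-3.138, -0.08, 0.002]
contact_force: [-1.1, 0.2, -5.6]
opening: 0.0641
grip_force: 113.5
shift [-0.0006  0.0009  0.1709] turn [-0.0021  0.0013 -0.0003] q6 0.79
```

View pics/w4.png

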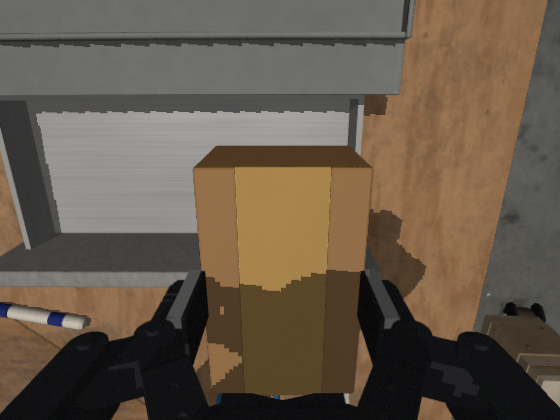

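The carton is upright over the drawer. I'll check the wall and panel points, (350,125) for the right wall and (120,234)/(120,273) for the panel top edges.

```bash
python3 - <<'E'
from h import *
d=pickle.load(open("w4.pkl","rb"))
ux=np.array([.9986,.053]);uy=np.array([-.053,.9986])
for px,z in (((350,125),.062),((120,234),.106),((120,273),.106),((200,97),.106),((5,105),.062)):
  p=w(d,[px],z)[0,:2]-[.504,-.258];print(px,(p@ux).round(4),(p@uy).round(4))
E
```

```text
(350, 125) 0.0498 -0.1537
(120, 234) -0.033 0.0386
(120, 273) -0.0695 0.0442
(200, 97) 0.075 -0.0358
(5, 105) 0.0676 0.1418
```

The drawer estimate holds within 2 mm. Lowering.

```bash

python3 -m jog '[[[0,0,0.03],[0,0,0]],[[0,0,0.07],[0,0,0]],[[0,0,0.11],[0,0,0]],[[0,0,0.145],[0,0,0]],[[0,0,0.16],[0,0,0]]]' 
python3 -m jog '[[[0,0,0.004],[0,0,0]],[[0,0,0.007],[0,0,0]],[[0,0,0.009],[0,0,0]],[[0,0,0.009],[0,0,0]]]'
```

```text
t: 19.45
tool_pos: [0.5079, -0.3494, 0.0472]
tool_rot: [-3.135, -0.084, 0.009]
contact_force: [-0.5, 0.4, -5.4]
opening: 0.0639
grip_force: 113.4
t: 19.85
tool_pos: [0.5113, -0.354, 0.0452]
tool_rot: [3.138, 0.08, 0.004]
contact_force: [-0.4, -0.4, -4.7]
opening: 0.0643
grip_force: 113.4
```

```bash

python3 -m jog '[[[0,0,0.003],[0,0,0]],[[0,0,0.006],[0,0,0]],[[0,0,0.008],[0,0,0]],[[0,0,0.008],[0,0,0]]]'
```

```text
t: 20.25
tool_pos: [0.5108, -0.3537, 0.0375]
tool_rot: [3.14, 0.08, 0.001]
contact_force: [-2.8, 3.5, 5.0]
opening: 0.0641
grip_force: 114.7
```

```bash

python3 -m jog '[[[0,0,-0.001],[0,0,0]],[[0,0,-0.001],[0,0,0]],[[0,0,-0.001],[0,0,0]]]' 0.88
python3 -m jog '[[[0,0,-0.03],[0,0,0]],[[0,0,-0.07],[0,0,0]],[[0,0,-0.12],[0,0,0]],[[0,0,-0.17],[0,0,0]],[[0,0,-0.17],[0,0,0]]]'
python3 - <<'E'
from h import *
tool(.589,.317,.2,12)
E
```

```text
t: 20.55
tool_pos: [0.5106, -0.3536, 0.0368]
tool_rot: [3.14, 0.08, 0.002]
contact_force: [-0.6, 0.1, -0.2]
opening: 0.075
grip_force: 0.0
t: 21.05
tool_pos: [0.514, -0.3565, 0.217]
tool_rot: [3.129, 0.08, 0.02]
contact_force: [-0.1, -0.4, 0.4]
opening: 0.0752
grip_force: 0.0
shift [ 0.109  -0.6689  0.0103] turn [ 1.3000e-03 -1.8700e-02  1.4122e+00] q6 0.79
```

```bash

python3 -m jog '[[[0.02,-0.22,0],[0,0,-0.7]],[[0.02,-0.22,0],[0,0,-0.7]],[[0.02,-0.22,0],[0,0,-0.7]],[[0.02,-0.22,0],[0,0,-0.7]],[[0.02,-0.22,0],[0,0,-0.7]]]' 1|tail -1
python3 -m jog '[[[0,0,0],[0,0,-0.7]],[[0,0,0],[0,0,-0.7]],[[0,0,0],[0,0,-0.7]],[[0,0,0],[0,0,-0.7]],[[0,0,0],[0,0,-0.7]]]' |tail -1
python3 -m jog '[[[0,0,0],[0,0,-0.33]],[[0,0,0],[0,0,-0.33]],[[0,0,0],[0,0,-0.33]]]' |tail -1
python3 - <<'E'
from h import *
tool(.589,.317,.2,12)
E
```

```text
grip_force: 0.0
grip_force: 0.0
grip_force: 0.0
shift [0.4245 0.1634 0.006 ] turn [0.0004 0.0003 0.0037] q6 -0.6
```

```bash

python3 -m jog '[[[0.23,0.088,0],[0,0,0]],[[0.23,0.088,0],[0,0,0]],[[0.23,0.088,0],[0,0,0]],[[0.23,0.088,0],[0,0,0]],[[0.23,0.088,0],[0,0,0]]]' |tail -1
python3 -m jog '[[[0.19,0.075,0.05],[0,0,0]],[[0.19,0.075,0.05],[0,0,0]],[[0.19,0.075,0.07],[0,0,0]],[[0.19,0.075,0.07],[0,0,0]],[[0.19,0.075,0.07],[0,0,0]]]' |tail -1
cat >> h.py <<'E'
def look(name):
    d=snap("wrist",name);im=d["image"];m=cv2.inRange(cv2.cvtColor(im,cv2.COLOR_BGR2HSV),(18,110,40),(30,255,255))
    n,l,s,c=cv2.connectedComponentsWithStats(m)
    for i in np.argsort(-s[1:,4])[:3]+1: print(s[i],box(d,np.argwhere(l==i)[::7,::-1],.05))
E
python3 - <<'E'
from h import *
look("w5");tool(.589,.317,.012,12)
E
```

```text
grip_force: 0.0
grip_force: 0.0
[   5   72   96  159 7808] (array([421.3, 314.2]), array([111. ,  35.9]), 72.5)
[ 258  120   53  146 7128] (array([590., 320.]), array([ 35.9, 110.7]), -77.7)
[180 253   2   2   3] (array([521. , 258.9]), array([0., 0.]), 0.0)
shift [0.001  0.0005 0.1206] turn [-0.0039 -0.0007  0.0043] q6 0.17
```

```bash
python3 - <<'E'
from h import *
d=pickle.load(open("top1.pkl","rb"));print(w(d,[(171,153),(171,116)],.03))
tool(.590,.319,.012,12.3)
E
python3 -m jog '[[[0,0.001,0.03],[0,0,0]],[[0.002,0.001,0.06],[0,0,0]],[[0.002,0.001,0.06],[0,0,0]],[[0.002,0.001,0.06],[0,0,0]]]'
python3 - <<'E'
from h import *
tool(.590,.319,.012,12.3)
E
```

```text
[[0.66398008 0.326939   0.03      ]
 [0.76608317 0.3272095  0.03      ]]
shift [0.0028 0.0019 0.1206] turn [-0.0039 -0.0007 -0.0009] q6 0.17
t: 23.8
tool_pos: [0.5915, 0.3135, 0.0765]
tool_rot: [-1.977, -2.441, 0.001]
contact_force: [-0.2, 0.3, 0.6]
opening: 0.0853
grip_force: 0.0
shift [ 0.0057 -0.0003  0.0645] turn [-0.0005  0.0004 -0.0055] q6 0.17
```

```bash

python3 -m jog '[[[0.004,0,0.02],[0,0,0]],[[0.004,0,0.05],[0,0,0]],[[0.004,0,0.065],[0,0,0]],[[0.004,0,0.065],[0,0,0]],[[0.004,0,0.065],[0,0,0]]]'
python3 -m jog '[[[0,0,0],[0,0,0]],[[0,0,0],[0,0,0]],[[0,0,0],[0,0,0]],[[0,0,0],[0,0,0]]]' 0.6 90
python3 -m jog '[[[0,0,-0.02],[0,0,0]],[[0,0,-0.06],[0,0,0]],[[0,0,-0.11],[0,0,0]],[[0,0,-0.16],[0,0,0]],[[0,0,-0.19],[0,0,0]]]' 0 90
python3 -m jog '[[[0,0,-0],[0,0,0]],[[0,0,0],[0,0,0]],[[0,0,0],[0,0,0]],[[0,0,0],[0,0,0]]]'
python3 - <<'E'
from h import *
tool(.499,-.163,.2,-87);tool(.777,-.325,.2,3)
E
```

```text
t: 24.3
tool_pos: [0.5915, 0.3185, 0.0127]
tool_rot: [1.976, 2.441, 0.002]
contact_force: [0.2, -0.3, 0.9]
opening: 0.0853
grip_force: 0.0
t: 24.7
tool_pos: [0.5928, 0.3193, 0.0145]
tool_rot: [1.975, 2.44, 0.007]
contact_force: [-0.5, 0.3, 6.7]
opening: 0.0649
grip_force: 99.6
t: 25.2
tool_pos: [0.5922, 0.3192, 0.2075]
tool_rot: [1.974, 2.439, 0.01]
contact_force: [0.7, 0.5, -0.2]
opening: 0.065
grip_force: 99.4
t: 25.6
tool_pos: [0.5893, 0.3179, 0.1983]
tool_rot: [-1.975, -2.44, 0.006]
contact_force: [-0.1, -0.2, -0.9]
opening: 0.0645
grip_force: 99.4
shift [-0.4515 -0.1886 -0.0005] turn [-0.0042 -0.0024 -1.4131] q6 0.17
shift [-0.6679  0.0495 -0.0014] turn [-0.0043  0.0011  0.1576] q6 0.17
```

A is empty (0.9 N), so it goes to the front right of the shelf.

```bash
python3 - <<'E'
from h import *
tool(.677,-.331,.22,3)
E
python3 -m jog '[[[-0.04,0,-0.02],[0,0,0.05]],[[-0.085,0,-0.02],[0,0,0.1]],[[-0.13,0,-0.02],[0,0,0.158]],[[-0.175,0,-0.02],[0,0,0.158]],[[-0.22,0,-0.02],[0,0,0.158]]]'|tail -2
python3 - <<'E'
from h import *
tool(.677,-.331,.22,3)
E
```

```text
shift [-0.653  -0.0496 -0.021 ] turn [-0.0043  0.0011  0.1576] q6 0.17
opening: 0.0647
grip_force: 99.4
shift [-0.4341  0.0186 -0.0008] turn [-0.0027 -0.0001 -0.0002] q6 -0.01
```

```bash

python3 -m jog '[[[-0.045,0,0],[0,0,0]],[[-0.09,0.004,0],[0,0,0]],[[-0.135,0.006,0],[0,0,0]],[[-0.18,0.008,0],[0,0,0]],[[-0.225,0.01,0],[0,0,0]]]'|tail -2
python3 -m jog '[[[-0.045,0.002,0],[0,0,0]],[[-0.09,0.004,0],[0,0,0]],[[-0.135,0.006,0],[0,0,0]],[[-0.18,0.008,0],[0,0,0]],[[-0.203,0.008,0],[0,0,0]]]'|tail -2
python3 -m jog '[[[0,0,0],[0,0,0]],[[0,0,0],[0,0,0]],[[0,0,0],[0,0,0]]]'|tail -2
python3 - <<'E'
from h import *
tool(.677,-.331,.119,3)
E
```

```text
opening: 0.065
grip_force: 99.4
opening: 0.065
grip_force: 99.4
opening: 0.0646
grip_force: 99.4
shift [-9.300e-03  1.000e-04  1.011e-01] turn [-0.0012 -0.0013  0.0007] q6 -0.6
```

```bash

python3 -m jog '[[[-0.006,0,0.03],[0,0,0]],[[-0.009,0,0.065],[0,0,0]],[[-0.009,0,0.09],[0,0,0]],[[-0.009,0,0.094],[0,0,0]],[[-0.009,0,0.095],[0,0,0]]]'
python3 -m jog '[[[0,0,0.002],[0,0,0]],[[0,0,0.003],[0,0,0]],[[0,0,0.003],[0,0,0]],[[0,0,0.003],[0,0,0]]]'
python3 -m jog '[[[0,0,0.001],[0,0,0]],[[0,0,0.002],[0,0,0]],[[0,0,0.003],[0,0,0]],[[0,0,0.003],[0,0,0]]]'
```

```text
t: 27.9
tool_pos: [0.6769, -0.3307, 0.1254]
tool_rot: [-2.16, -2.279, 0.0]
contact_force: [0.9, 0.2, 0.3]
opening: 0.065
grip_force: 99.4
t: 28.3
tool_pos: [0.6776, -0.3325, 0.1244]
tool_rot: [2.162, 2.277, 0.001]
contact_force: [-1.3, -0.2, -0.9]
opening: 0.0649
grip_force: 99.4
t: 28.7
tool_pos: [0.6771, -0.3323, 0.1207]
tool_rot: [2.163, 2.278, -0.0]
contact_force: [-0.6, 1.1, 2.1]
opening: 0.065
grip_force: 99.6
```

Contact. Release, then go to D.

```bash

python3 -m jog '[[[0,0,0],[0,0,0]],[[0,0,0.0],[0,0,0]],[[0,0,0],[0,0,0]]]' 1
python3 -m jog '[[[0,0,-0.03],[0,0,0]],[[0,0,-0.07],[0,0,0]],[[0,0,-0.1],[0,0,0]],[[0,0,-0.1],[0,0,0]]]'
python3 - <<'E'
from h import *
tool(.421,.313,.2,-17.6)
E
```

```text
t: 29.0
tool_pos: [0.6771, -0.3322, 0.1199]
tool_rot: [-2.163, -2.278, -0.0]
contact_force: [0.4, -0.3, 0.4]
opening: 0.0852
grip_force: 0.0
t: 29.4
tool_pos: [0.6797, -0.3338, 0.228]
tool_rot: [2.155, 2.27, 0.004]
contact_force: [-0.4, -0.8, 0.1]
opening: 0.0854
grip_force: 0.0
shift [ 0.6595 -0.2249  0.0215] turn [0.0107 0.0049 0.3593] q6 -0.61
```

```bash

python3 -m jog '[[[0.23,-0.078,0],[0,0,0.36]],[[0.23,-0.078,0],[0,0,0.36]],[[0.23,-0.078,0],[0,0,0.36]],[[0.23,-0.078,0],[0,0,0.36]],[[0.23,-0.078,0],[0,0,0.36]]]' |tail -1
python3 - <<'E'
from h import *
tool(.421,.313,.2,-17.6)
E
```

```text
grip_force: 0.0
shift [ 0.3478 -0.2834  0.0195] turn [-0.0014 -0.0004 -0.0005] q6 0.01
```

```bash

python3 -m jog '[[[0.19,-0.155,0],[0,0,0]],[[0.19,-0.155,0],[0,0,0]],[[0.19,-0.155,0],[0,0,0]],[[0.19,-0.155,0],[0,0,0]],[[0.19,-0.155,0],[0,0,0]]]' |tail -1
python3 -m jog '[[[0.15,-0.122,0.02],[0,0,0]],[[0.15,-0.122,0.05],[0,0,0]],[[0.15,-0.122,0.08],[0,0,0]],[[0.15,-0.122,0.08],[0,0,0]],[[0.15,-0.122,0.08],[0,0,0]]]' |tail -1
python3 - <<'E'
from h import *
look("w6");tool(.421,.313,.012,-17.6)
E
```

```text
grip_force: 0.0
grip_force: 0.0
[ 250  110   53  147 7202] (array([421.4, 314.2]), array([110.8,  35.8]), 72.6)
[220 364   5   5   8] (array([326.4, 171.5]), array([4.7, 0. ]), 58.4)
[181 384   3   3   4] (array([282.8, 163. ]), array([0., 0.]), 0.0)
shift [ 0.0096 -0.0038  0.1238] turn [-0.0054  0.004   0.0032] q6 0.78
```

```bash

python3 -m jog '[[[0.006,0,0.03],[0,0,0]],[[0.006,0,0.06],[0,0,0]],[[0.006,0,0.06],[0,0,0]],[[0.006,0,0.06],[0,0,0]],[[0.006,0,0.06],[0,0,0]]]'
python3 - <<'E'
from h import *
tool(.421,.3135,.012,-17.5)
E
```

```text
t: 31.45
tool_pos: [0.4299, 0.3072, 0.0824]
tool_rot: [2.536, 1.853, 0.005]
contact_force: [0.1, 0.1, -0.6]
opening: 0.0853
grip_force: 0.0
shift [ 0.0031 -0.0106  0.0704] turn [ 0.0026 -0.0023 -0.0035] q6 0.79
```

```bash

python3 -m jog '[[[0.003,-0.009,0],[0,0,0]],[[0.003,-0.009,0],[0,0,0]],[[0.003,-0.009,0],[0,0,0]],[[0.003,-0.009,0],[0,0,0]]]'
python3 - <<'E'
from h import *
tool(.421,.3135,.012,-17.5)
E
```

```text
t: 31.85
tool_pos: [0.4206, 0.3129, 0.0806]
tool_rot: [2.535, 1.855, 0.001]
contact_force: [-0.5, 0.8, 0.3]
opening: 0.0852
grip_force: 0.0
shift [0.0007 0.0001 0.0686] turn [ 0.0007 -0.0005 -0.0022] q6 0.81
```

```bash

python3 -m jog '[[[0,0,0.02],[0,0,0]],[[0,0,0.05],[0,0,0]],[[0,0,0.068],[0,0,0]],[[0,0,0.068],[0,0,0]],[[0,0,0.068],[0,0,0]]]'
python3 -m jog '[[[0,0,0],[0,0,0]],[[0,0,0],[0,0,0]],[[0,0,0],[0,0,0]],[[0,0,0],[0,0,0]]]' 0.6 90
python3 -m jog '[[[0,0,-0.02],[0,0,0]],[[0,0,-0.06],[0,0,0]],[[0,0,-0.11],[0,0,0]],[[0,0,-0.16],[0,0,0]],[[0,0,-0.19],[0,0,0]]]' 0 100
python3 -m jog '[[[0,0,-0],[0,0,0]],[[0,0,0],[0,0,0]],[[0,0,0],[0,0,0]],[[0,0,0],[0,0,0]]]'
python3 - <<'E'
from h import *
tool(.499,-.163,.2,-87);tool(.669,-.171,.22,3)
E
```

```text
t: 32.35
tool_pos: [0.4206, 0.3127, 0.0123]
tool_rot: [-2.536, -1.854, 0.0]
contact_force: [-0.6, -0.0, 0.2]
opening: 0.0853
grip_force: 0.0
t: 32.75
tool_pos: [0.4221, 0.3136, 0.0149]
tool_rot: [2.536, 1.854, 0.005]
contact_force: [-1.9, -1.5, 5.3]
opening: 0.0646
grip_force: 100.1
t: 33.25
tool_pos: [0.4215, 0.3133, 0.2068]
tool_rot: [2.535, 1.854, 0.009]
contact_force: [1.0, 0.1, -5.2]
opening: 0.0638
grip_force: 114.3
t: 33.65
tool_pos: [0.4188, 0.3117, 0.1983]
tool_rot: [-2.535, -1.854, 0.01]
contact_force: [0.2, -0.1, -6.0]
opening: 0.0644
grip_force: 114.2
shift [-0.4281  0.2204 -0.0007] turn [-1.0000e-03  6.6000e-03  1.2104e+00] q6 0.81
shift [-0.3843  0.3847 -0.0216] turn [-0.0051  0.0037 -0.3604] q6 0.81
```

D is full (6 N), so it goes in the left drawer slot.

```bash

python3 -m jog '[[[-0.035,0.018,-0.01],[0,0,0.12]],[[-0.075,0.038,-0.01],[0,0,0.24]],[[-0.115,0.058,-0.01],[0,0,0.36]],[[-0.155,0.079,-0.01],[0,0,0.48]],[[-0.19,0.098,-0.01],[0,0,0.6]]]' |tail -2
python3 -m jog '[[[0,0,0],[0,0,0.12]],[[0,0,0],[0,0,0.24]],[[0,0,0],[0,0,0.36]],[[0,0,0],[0,0,0.48]],[[0,0,0],[0,0,0.6]]]' |tail -2
python3 - <<'E'
from h import *
tool(.499,-.163,.21,-87)
E
```

```text
opening: 0.0642
grip_force: 114.3
opening: 0.0643
grip_force: 114.4
shift [ 0.0284  0.2668 -0.0003] turn [0.     0.0038 0.0053] q6 1.57
```

```bash

python3 -m jog '[[[0.004,0.04,0],[0,0,0]],[[0.008,0.08,0],[0,0,0]],[[0.013,0.125,0],[0,0,0]],[[0.018,0.17,0],[0,0,0]],[[0.022,0.21,0],[0,0,0]]]' |tail -2
python3 -m jog '[[[0.004,0.03,0],[0,0,0.003]],[[0.006,0.05,0],[0,0,0.005]],[[0.006,0.056,0],[0,0,0.005]],[[0.006,0.056,0],[0,0,0.005]],[[0.006,0.056,0],[0,0,0.005]]]' 
python3 - <<'E'
from h import *
tool(.499,-.163,.045,-87)
E
```

```text
opening: 0.0644
grip_force: 114.7
t: 35.65
tool_pos: [0.5004, -0.1607, 0.211]
tool_rot: [-3.139, -0.092, 0.003]
contact_force: [1.0, 0.2, -6.5]
opening: 0.0644
grip_force: 114.8
shift [-0.0013  0.0024  0.166 ] turn [-0.0016  0.0016  0.006 ] q6 1.06
```

```bash

python3 -m jog '[[[-0.001,0.003,0.03],[0,0,0.005]],[[-0.001,0.003,0.07],[0,0,0.005]],[[-0.001,0.003,0.11],[0,0,0.005]],[[-0.001,0.003,0.145],[0,0,0.005]],[[-0.001,0.003,0.163],[0,0,0.005]]]' 
python3 -m jog '[[[0,0,0.002],[0,0,0]],[[0,0,0.004],[0,0,0]],[[0,0,0.004],[0,0,0]],[[0,0,0.004],[0,0,0]]]'
```

```text
t: 36.15
tool_pos: [0.4974, -0.1621, 0.0449]
tool_rot: [-3.137, -0.086, 0.009]
contact_force: [-0.3, 0.8, -6.0]
opening: 0.0642
grip_force: 114.7
t: 36.55
tool_pos: [0.5016, -0.1653, 0.0472]
tool_rot: [3.139, 0.083, 0.005]
contact_force: [-0.2, 0.3, -6.3]
opening: 0.0641
grip_force: 114.7
```

```bash

python3 -m jog '[[[0,0,0.003],[0,0,0]],[[0,0,0.006],[0,0,0]],[[0,0,0.0095],[0,0,0]],[[0,0,0.0095],[0,0,0]]]'
python3 -m jog '[[[0,0,0],[0,0,0]],[[0,0,0],[0,0,0]],[[0,0,0],[0,0,0]]]' 0.88
python3 -m jog '[[[0,0,-0.03],[0,0,0]],[[0,0,-0.07],[0,0,0]],[[0,0,-0.12],[0,0,0]],[[0.0,0,-0.17],[0,0,0]],[[0,0,-0.17],[0,0,0]]]'
python3 -m jog '[[[-0.05,-0.05,0],[0,0,0]],[[-0.1,-0.1,0],[0,0,0]],[[-0.12,-0.15,0],[0,0,0]],[[-0.12,-0.2,0],[0,0,0]],[[-0.12,-0.24,0],[0,0,0]]]' 0 
python3 - <<'E'
from h import *
d=snap("top","top3")
cv2.imwrite("pics/c6.png",cv2.resize(d["image"][60:310,140:480],None,fx=2.35,fy=2.35,interpolation=cv2.INTER_CUBIC))
E
```

```text
t: 36.95
tool_pos: [0.5009, -0.1652, 0.0371]
tool_rot: [3.14, 0.083, 0.002]
contact_force: [-2.9, 1.9, 3.7]
opening: 0.0641
grip_force: 115.8
t: 37.25
tool_pos: [0.5007, -0.1652, 0.0362]
tool_rot: [3.14, 0.083, 0.002]
contact_force: [0.5, 0.4, 0.6]
opening: 0.0751
grip_force: 0.0
t: 37.75
tool_pos: [0.5046, -0.1671, 0.2157]
tool_rot: [3.132, 0.083, 0.023]
contact_force: [0.4, 0.4, 0.9]
opening: 0.0751
grip_force: 0.0
t: 38.25
tool_pos: [0.3718, 0.0408, 0.2055]
tool_rot: [3.14, 0.079, 0.003]
contact_force: [0.9, 1.1, -0.1]
opening: 0.0017
grip_force: 0.0
```

View pics/c6.png

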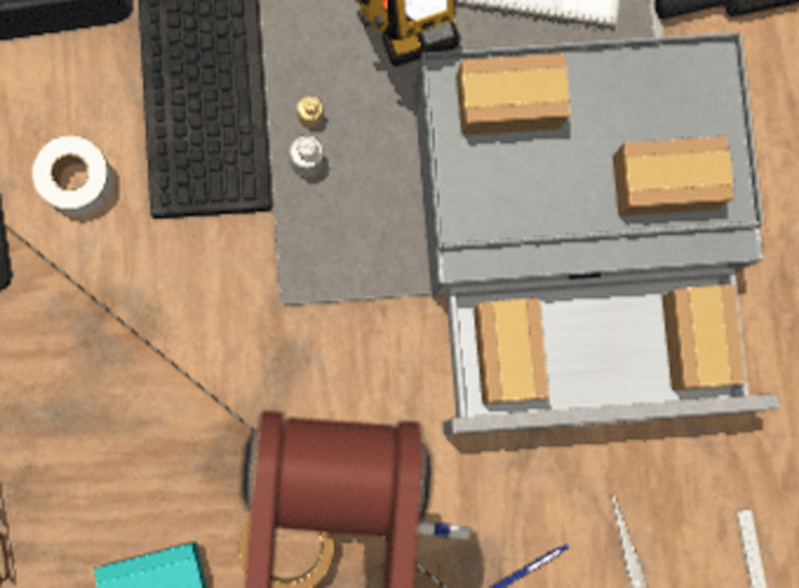

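All four are placed: empties on the shelf at (515,92) and (675,175), fulls in the drawer at (513,350) and (702,337). Before shutting, I'll check for a hidden fifth carton and move in front of the panel.

```bash
python3 - <<'E'
from h import *
d=snap("scene","s2")
for n in("top3","s2"):
    im=cv2.imread(f"pics/{n}.png");m=cv2.inRange(cv2.cvtColor(im,cv2.COLOR_BGR2HSV),(18,110,60),(30,255,255))
    k,l,s,c=cv2.connectedComponentsWithStats(m);print(n,[(c[i].round().tolist(),int(s[i,4])) for i in range(1,k) if s[i,4]>60])
tool(.372,-.265,.07,-87)
E
python3 -m jog '[[[0,0.04,0],[0,0,0]],[[0,0.09,0],[0,0,0]],[[0,0.14,0],[0,0,0]],[[0,0.19,0],[0,0,0]],[[0,0.24,0],[0,0,0]]]' 
python3 - <<'E'
from h import *
tool(.372,-.265,.07,-87)
E
```

```text
top3 [([312.0, 21.0], 163), ([296.0, 45.0], 440), ([319.0, 63.0], 399), ([358.0, 97.0], 616), ([428.0, 132.0], 613), ([442.0, 203.0], 551), ([358.0, 209.0], 571)]
s2 [([384.0, 89.0], 102), ([380.0, 118.0], 538), ([398.0, 158.0], 330), ([447.0, 196.0], 412), ([353.0, 235.0], 352), ([438.0, 266.0], 425), ([5.0, 291.0], 131)]
shift [-0.0193  0.3093  0.1351] turn [-0.0016 -0.0016  0.0102] q6 1.43
t: 38.85
tool_pos: [0.3851, -0.2029, 0.2056]
tool_rot: [3.14, 0.081, 0.001]
contact_force: [2.5, 0.0, 0.1]
opening: 0.0002
grip_force: 0.0
shift [-0.0164  0.0613  0.1357] turn [ 0.0009 -0.0009 -0.0007] q6 0.86
```

View pics/s2.png

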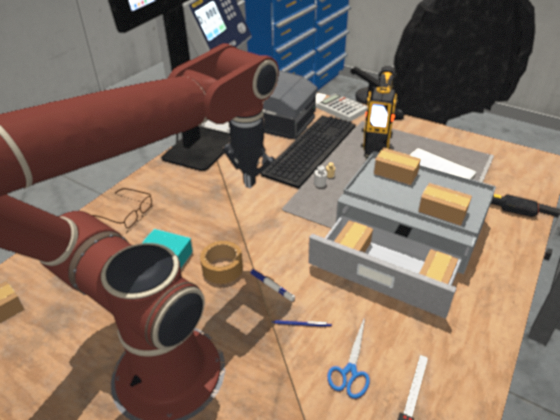

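There is a fifth carton at (5,291), at the picture's left edge beside the robot. Locating it.

```bash
python3 - <<'E'
from h import *
d=pickle.load(open("s2.pkl","rb"))
print(w(d,[(5,291)],.05))
cv2.imwrite("pics/c7.png",cv2.resize(d["image"][260:340,0:80],None,fx=6,fy=6,interpolation=cv2.INTER_CUBIC))
t=pickle.load(open("top3.pkl","rb"))
K=np.array([[t["fx"],0,t["cx"]],[0,t["fy"],t["cy"]],[0,0,1]])
print(cv2.projectPoints(w(d,[(5,291)],.05),t["rvec"],t["tvec"],K,t["D"])[0])
E
```

```text
[[-0.06911847  0.42934529  0.05      ]]
[[[127.2827692 441.8698107]]]
```

View pics/c7.png

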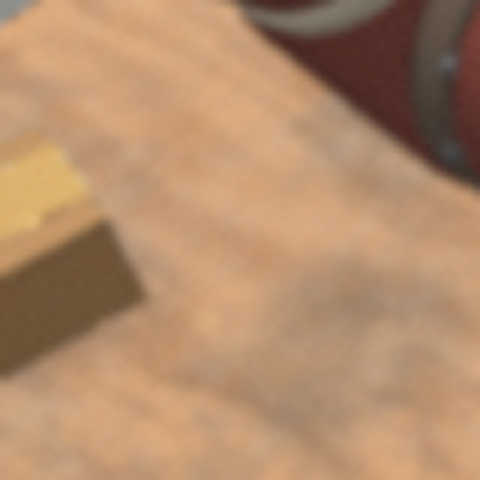

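```bash

python3 -m jog '[[[0.05,-0.24,-0.05],[0,0,-0.7]],[[0.05,-0.24,-0.05],[0,0,-0.7]],[[0.05,-0.24,-0.05],[0,0,-0.7]],[[0.05,-0.24,-0.05],[0,0,-0.7]],[[0.05,-0.24,-0.05],[0,0,-0.7]]]' 1 |tail -1
python3 -m jog '[[[0,0,0],[0,0,-0.7]],[[0,0,0],[0,0,-0.7]],[[0,0,0],[0,0,-0.7]],[[0,0,0],[0,0,-0.7]],[[0,0,0],[0,0,-0.7]]]' |tail -1
python3 -m jog '[[[0,0,0],[0,0,-0.7]],[[0,0,0],[0,0,-0.7]],[[0,0,0],[0,0,-0.7]],[[0,0,0],[0,0,-0.7]],[[0,0,0],[0,0,-0.7]]]' |head -3
python3 - <<'E'
from h import *
tool(.30,.36,.25,60)
E
```

```text
grip_force: 0.0
grip_force: 0.0
t: 40.35
tool_pos: [0.4231, 0.0414, 0.2553]
tool_rot: [1.485, 2.768, -0.001]
shift [0.3335 0.0736 0.0051] turn [-3.000e-04  2.000e-04 -4.612e-01] q6 -0.66
```

```bash

python3 -m jog '[[[0.245,0.05,0],[0,0,-0.46]],[[0.245,0.05,0],[0,0,-0.46]],[[0.245,0.05,0],[0,0,-0.46]],[[0.245,0.05,0],[0,0,-0.46]],[[0.245,0.05,0],[0,0,-0.46]]]' |head -2
python3 - <<'E'
from h import *
tool(-.03,.46,.25,60)
E
```

```text
t: 40.85
tool_pos: [0.3297, 0.2755, 0.2556]
shift [ 0.4036 -0.0226  0.0052] turn [ 0.0009  0.0011 -0.0062] q6 -0.52
```

```bash

python3 -m jog '[[[0.2,-0.012,0],[0,0,0]],[[0.2,-0.012,0],[0,0,0]],[[0.2,-0.012,0],[0,0,0]],[[0.2,-0.012,0],[0,0,0]],[[0.2,-0.012,0],[0,0,0]]]' |tail -1
python3 -m jog '[[[0.2,-0.012,0],[0,0,0]],[[0.2,-0.012,0],[0,0,0]],[[0.2,-0.012,0],[0,0,0]],[[0.2,-0.012,0],[0,0,0]],[[0.2,-0.012,0],[0,0,0]]]' |head -2
python3 - <<'E'
from h import *
look("w7");tool(-.03,.46,.25,60)
E
```

```text
grip_force: 0.0
t: 41.85
tool_pos: [-0.0306, 0.4568, 0.255]
[ 192   46   72  119 4049] (array([-107.9,  439.8]), array([ 35.6, 110.3]), -11.8)
shift [0.0033 0.0026 0.0049] turn [-0.001   0.001  -0.0014] q6 0.42
```

View pics/w7.png

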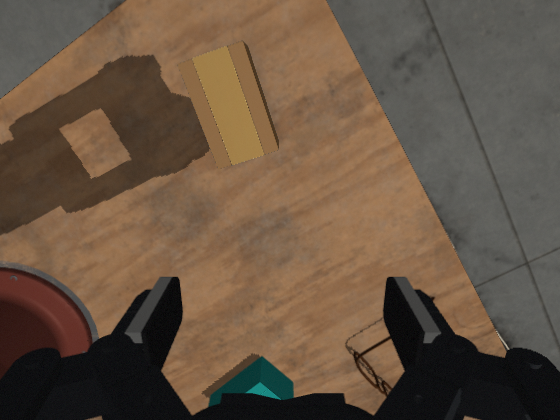

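The picture shows the fifth carton at pixel (235,105), which is (-0.108, 0.440) with its long side at -11.8°. That was my 15th picture, one over the limit of 14, so from here I'll use numbers only. Approaching it now.

```bash
python3 - <<'E'
from h import *
tool(-.108,.440,.08,78.2)
E
```

```text
shift [ 0.0609 -0.0536  0.1749] turn [-0.0012  0.0008 -0.319 ] q6 0.42
```

```bash

python3 -m jog '[[[0.03,-0.027,0.02],[0,0,-0.15]],[[0.06,-0.053,0.04],[0,0,-0.3]],[[0.061,-0.053,0.08],[0,0,-0.32]],[[0.061,-0.053,0.12],[0,0,-0.32]],[[0.061,-0.053,0.12],[0,0,-0.32]]]' |tail -1
python3 -m jog '[[[0,0,0],[0,0,0]],[[0,0,0],[0,0,0]],[[0,0,0],[0,0,0]]]' |head -2
python3 - <<'E'
from h import *
look("w8");tool(-.108,.440,.08,78.2)
E
```

```text
grip_force: 0.0
t: 42.7
tool_pos: [-0.1064, 0.4424, 0.1385]
[ 253  123   51  143 6858] (array([-108. ,  439.9]), array([ 36. , 111.1]), -12.1)
[230 137   1   1   1] (array([-159.9,  416.4]), array([0., 0.]), 0.0)
shift [ 0.0008 -0.0026  0.0581] turn [ 0.0041 -0.0011 -0.0037] q6 0.28
```

```bash

python3 -m jog '[[[0.001,-0.002,0.03],[0,0,0]],[[0.001,-0.002,0.06],[0,0,0]],[[0.001,-0.002,0.09],[0,0,0]],[[0.001,-0.002,0.09],[0,0,0]],[[0.001,-0.002,0.09],[0,0,0]]]' |head -2
python3 - <<'E'
from h import *
tool(-.108,.440,.012,78)
E
```

```text
t: 43.25
tool_pos: [-0.1084, 0.4393, 0.0466]
shift [-0.0003  0.0008  0.0346] turn [ 0.0006 -0.0002  0.0007] q6 0.29
```

```bash

python3 -m jog '[[[0,0,0.02],[0,0,0]],[[0,0,0.035],[0,0,0]],[[0,0,0.035],[0,0,0]],[[0,0,0.035],[0,0,0]]]' |head -2
python3 -m jog '[[[0,0,0],[0,0,0]],[[0,0,0],[0,0,0]],[[0,0,0],[0,0,0]],[[0,0,0],[0,0,0]]]' 0.6 90
python3 -m jog '[[[0,0,-0.02],[0,0,0]],[[0,0,-0.06],[0,0,0]],[[0,0,-0.11],[0,0,0]],[[0,0,-0.16],[0,0,0]],[[0,0,-0.21],[0,0,0]]]' 0 100 | tail -1
python3 -m jog '[[[0,0,0],[0,0,0]],[[0,0,0],[0,0,0]],[[0,0,0],[0,0,0]],[[0,0,0],[0,0,0]]]'
python3 - <<'E'
from h import *
tool(.25,.42,.22,45)
E
```

```text
t: 43.65
tool_pos: [-0.1085, 0.4404, 0.0127]
t: 44.05
tool_pos: [-0.1084, 0.439, 0.011]
tool_rot: [-0.327, -3.124, -0.001]
contact_force: [-0.6, -0.1, 0.7]
opening: 0.051
grip_force: 0.0
grip_force: 0.0
t: 44.95
tool_pos: [-0.1083, 0.4375, 0.2182]
tool_rot: [0.327, 3.124, -0.006]
contact_force: [-0.5, -0.2, -0.7]
opening: -0.0002
grip_force: 0.0
shift [-0.3542  0.0571 -0.0016] turn [-0.0035  0.0023  0.5766] q6 0.29
```

Nothing in the grip, so the carton must have been knocked aside. Looking again.

```bash
python3 - <<'E'
from h import *
look("w9")
E
python3 -m jog '[[[0,0,0],[0,0,0]],[[0,0,0],[0,0,0]],[[0,0,0],[0,0,0]],[[0,0,0],[0,0,0]]]' 1 | head -2
python3 - <<'E'
from h import *
look("w10")
d=snap("scene","s3")
E
```

```text
[ 267  114   39  114 4269] (array([-107.9,  439.8]), array([ 35.7, 111. ]), -12.1)
t: 45.4
tool_pos: [-0.1084, 0.4387, 0.2205]
[ 265  115   39  112 4181] (array([-107.9,  439.9]), array([ 35.8, 109.7]), -12.1)
[308 111   1   1   1] (array([-160.5,  473.4]), array([0., 0.]), 0.0)
```

```bash

python3 -m jog '[[[0,0,0.05],[0,0,0]],[[0,0,0.1],[0,0,0]],[[0,0,0.15],[0,0,0]],[[0,0,0.19],[0,0,0]],[[0,0,0.207],[0,0,0]]]' 1| head -2
python3 -m jog '[[[0,0,0],[0,0,0]],[[0,0,0],[0,0,0]],[[0,0,0],[0,0,0]]]'
python3 - <<'E'
from h import *
look("w11");tool(-.108,.440,.01,78)
E
python3 -m jog '[[[0,0,0],[0,0,0]],[[0,0,0],[0,0,0]]]' 0.7 60
python3 -m jog '[[[0,0,0],[0,0,0]],[[0,0,0],[0,0,0]]]' 0.7 60
python3 - <<'E'
from h import *
look("w12")
E
```

```text
t: 46.0
tool_pos: [-0.1081, 0.435, 0.009]
t: 46.3
tool_pos: [-0.1086, 0.4406, 0.0157]
tool_rot: [-0.327, -3.124, -0.006]
contact_force: [-0.3, -0.9, 0.2]
opening: 0.0855
grip_force: 0.0
[  234   165    96   229 19749] (array([-107.8,  440. ]), array([ 36.2, 110.8]), -12.0)
[222 147   1   1   1] (array([-173.1,  431.5]), array([0., 0.]), 0.0)
[314 148   1   1   1] (array([-165.7,  464.5]), array([0., 0.]), 0.0)
shift [-0.0007 -0.0005  0.0058] turn [ 0.0039 -0.0012  0.0007] q6 0.29
t: 46.55
tool_pos: [-0.1085, 0.4396, 0.0147]
tool_rot: [-0.327, -3.124, -0.003]
contact_force: [-0.9, 0.4, -0.3]
opening: 0.0604
grip_force: 0.0
t: 46.75
tool_pos: [-0.1084, 0.4388, 0.0138]
tool_rot: [-0.327, -3.124, -0.001]
contact_force: [-0.2, -0.5, 0.6]
opening: 0.0596
grip_force: 0.0
[  237   165    98   232 20170] (array([-107.6,  440. ]), array([ 36.2, 111.1]), -11.9)
```

```bash
python3 - <<'E'
from h import *
d=pickle.load(open("w12.pkl","rb"));im=d["image"];o=ctrl.get_obs();r=R.from_rotvec(o["tool_rot"])
K=np.array([[d["fx"],0,d["cx"]],[0,d["fy"],d["cy"]],[0,0,1]])
P=[o["tool_pos"]+r.apply([0,s*y,-z]) for z in(0.01,.035) for s in(-1,1) for y in (.03,.034)]
print(cv2.projectPoints(np.array(P),d["rvec"],d["tvec"],K,d["D"])[0].reshape(-1,2).round())
a=cv2.resize(im,(40,30),interpolation=cv2.INTER_AREA)
h=cv2.cvtColor(a,cv2.COLOR_BGR2HSV).astype(int)
for y in range(8,30):
  print(y*14,''.join('#' if v<50 else 'Y' if 18<=hh<=30 and s>110 else 'b' if s>80 else 'g' for hh,s,v in h[y]))
print(im[300,100:460:10].tolist())
E
```

```text
[[221. 264.]
 [213. 264.]
 [344. 264.]
 [352. 264.]
 [211. 292.]
 [202. 292.]
 [353. 292.]
 [363. 292.]]
112 bbbbbbbbbbbbbbbbbbbbbbbbbbbbbbbbbbbbbbbg
126 bbbbbbbbbbbbbbbbbbbbbbbbbbbbbbbbbbbbbbbg
140 bbbbbbbbbbbbbbbbbbbbbbbbbbbbbbbbbbbbbbbg
154 bbbbbbbbbbbbbbbbbbbbbbbbbbbbbbbbbbbbbbbg
168 bbbbbbbbbbbbbbbbbYYYYYYYbbbbbbbbbbbbbbbg
182 bbbbbbbbbbbbbbbbbYYYYYYYbbbbbbbbbbbbbbbg
196 bbbbbbbbbbbbbbbbbYYYYYYYbbbbbbbbbbbbbbbg
210 bbbbbbbbbbbbbbbbbYYYYYYYbbbbbbbbbbbbbbbg
224 bbbbbbbbbbbbbbbbbYYYYYYYbbbbbbbbbbbbbbbg
238 bbbbbbbbbbbbbbbbbYYYYYYYbbbbbbbbbbbbbbbg
252 bbbbbbbbbbbbbbbbbYYYYYYYbbbbbbbbbbbbbbbg
266 bbbbbbbbbbbbbbgbbYYYYYYYbbbbbbbbbbbbbbbg
280 bbbbbbbbbbbbbg#bbYYYYYYYbbg#bbbbbbbbbbbg
294 bbbbbbbbbbbb#g#bbYYYYYYbbb##bbbbbbbbbbbg
308 bbbbbbbbbbbb###bbbYYYYYbb##g#bbbbbbbbbbg
322 bbbbbbbbbb#####bbbYYYYYbbb####bbbbbbbbbg
336 bbbbbg########bbbbYYYYYbbb#########bbbbg
350 bbbbg#########bbbbYYYYYbbb##########bbbg
364 bbbb##########bbbbYYYYYbbb###########bbg
378 bbb###########bbbbYYYYYbbb############bg
392 bb#######gb####b###Ybb##bb###bb########g
406 b#######gbb##################bbb########
[[85, 119, 157], [85, 119, 158], [84, 119, 159], [86, 121, 161], [87, 122, 162], [89, 123, 161], [82, 117, 154], [20, 15, 15], [40, 39, 39], [69, 71, 71], [13, 9, 13], [11, 12, 12], [74, 112, 148], [75, 114, 150], [75, 111, 144], [78, 135, 171], [80, 138, 173], [79, 137, 172], [80, 140, 174], [80, 139, 175], [83, 141, 177], [81, 140, 176], [84, 142, 176], [72, 108, 141], [73, 111, 149], [75, 115, 151], [14, 14, 13], [23, 23, 25], [71, 72, 72], [19, 16, 18], [77, 107, 141], [85, 109, 139], [84, 106, 133], [84, 108, 136], [76, 103, 135], [83, 106, 135]]
```

The fingers read 60 mm open with no force, around a body seen as 68 mm wide. I'll test whether it is solid: close fully in place, then nudge gently.

```bash

python3 -m jog '[[[0,0,0],[0,0,0]],[[0,0,0],[0,0,0]],[[0,0,0],[0,0,0]],[[0,0,0],[0,0,0]],[[0,0,0],[0,0,0]]]' 0 40
python3 -m jog '[[[0,0,0],[0,0,0]],[[0,0,0],[0,0,0]],[[0,0.01,0],[0,0,0]],[[0,0.02,0],[0,0,0]],[[0,0.02,0],[0,0,0]]]' 0 40
python3 - <<'E'
from h import *
look("w13")
d=pickle.load(open("w13.pkl","rb"));a=cv2.resize(d["image"],(40,30),interpolation=cv2.INTER_AREA)
h=cv2.cvtColor(a,cv2.COLOR_BGR2HSV).astype(int)
for y in range(10,30):
  print(y*14,''.join('#' if v<50 else 'Y' if 18<=hh<=30 and s>110 else 'b' if s>80 else 'g' for hh,s,v in h[y]))
E
```

```text
t: 47.3
tool_pos: [-0.1084, 0.4387, 0.0136]
tool_rot: [0.327, 3.124, -0.0]
contact_force: [-0.4, 0.4, -0.3]
opening: -0.0001
grip_force: 0.0
t: 47.8
tool_pos: [-0.1039, 0.4602, 0.0141]
tool_rot: [-0.328, -3.124, -0.002]
contact_force: [-0.4, 0.1, 0.6]
opening: -0.0001
grip_force: 0.0
[  178   165    98   163 12927] (array([-126.8,  443.8]), array([36., 72.]), -12.0)
[275 383   2  13  19] (array([-54.2, 446.3]), array([0.5, 6.1]), -12.3)
[273 146   1   1   1] (array([-165.2,  469.7]), array([0., 0.]), 0.0)
140 bbbbbbbbbbbbbbbbbbbbbbbbbbbbbbbbbbbbgggg
154 bbbbbbbbbbbbbbbbbbbbbbbbbbbbbbbbbbbbgggg
168 bbbbbbbbbbbbbYYYYYYYbbbbbbbbbbbbbbbbgggg
182 bbbbbbbbbbbbbYYYYYYYbbbbbbbbbbbbbbbbgggg
196 bbbbbbbbbbbbbYYYYYYYbbbbbbbbbbbbbbbbgggg
210 bbbbbbbbbbbbbYYYYYYYbbbbbbbbbbbbbbbbgggg
224 bbbbbbbbbbbbbYYYYYYYbbbbbbbbbbbbbbbbgggg
238 bbbbbbbbbbbbbYYYYYYYbbbbbbbbbbbbbbbbgggg
252 bbbbbbbbbbbbbbYYYYYYbbbbbbbbbbbbbbbbgggg
266 bbbbbbbbbbbbbbYYYYYbbbbbbbbbbbbbbbbbgggg
280 bbbbbbbbbbbbbbYYYY#g##bbbbbbbbbbbbbbgggg
294 bbbbbbbbbbbbbbYYYY#g###bbbbbbbbbbbbbgggg
308 bbbbbbbbbbbbbbYYYb#####bbbbbbbbbbbbbgggg
322 bbbbbbbbbbbbb###########b##bbbbbbbbbgggg
336 bbbbbbbbbbb##################bbbbbbbgggg
350 bbbbbbbbbb#####################bbbbbgggg
364 bbbbbbbb############b###########bbbbgggg
378 bbbbbb######b######bb#######b#####bbgggg
392 bbbbg###############b###############gggg
406 bbb###################################gg
```

The closed fingers pass through it with no force and it does not move. The fifth carton is only an image with no body: an absent carton, outside the described area, so there is nothing to carry. I'm going back to shut the drawer.

```bash

python3 -m jog '[[[0,0,-0.05],[0,0,0]],[[0,0,-0.1],[0,0,0]],[[0,0,-0.15],[0,0,0]],[[0,0,-0.2],[0,0,0]],[[0,0,-0.21],[0,0,0]]]' |head -2
python3 - <<'E'
from h import *
tool(.32,.38,.22,93)
E
```

```text
t: 48.35
tool_pos: [-0.1045, 0.4616, 0.2315]
shift [-0.4323  0.008   0.0101] turn [ 0.0122 -0.0019 -0.2611] q6 0.27
```

```bash

python3 -m jog '[[[-0.22,0.004,0],[0,0,-0.26]],[[-0.22,0.004,0],[0,0,-0.26]],[[-0.22,0.004,0],[0,0,-0.26]],[[-0.22,0.004,0],[0,0,-0.26]],[[-0.22,0.004,0],[0,0,-0.26]]]' |head -2
python3 - <<'E'
from h import *
tool(.32,.38,.22,93)
E
```

```text
t: 48.85
tool_pos: [0.1141, 0.4154, 0.2229]
shift [-0.2039 -0.0455  0.003 ] turn [-0.0008  0.0002 -0.0032] q6 -0.49
```

```bash

python3 -m jog '[[[-0.204,-0.045,0],[0,0,0]],[[-0.204,-0.045,0],[0,0,0]],[[-0.204,-0.045,0],[0,0,0]],[[-0.204,-0.045,0],[0,0,0]],[[-0.204,-0.045,0],[0,0,0]]]' |head -2
python3 -m jog '[[[-0.05,-0.2,0],[0,0,0]],[[-0.05,-0.2,0],[0,0,0]],[[-0.05,-0.2,0],[0,0,0]],[[-0.05,-0.2,0],[0,0,0]],[[-0.05,-0.2,0],[0,0,0]]]' |head -2
python3 -m jog '[[[-0.03,-0.2,0],[0,0,0]],[[-0.03,-0.2,0],[0,0,0]],[[-0.03,-0.2,0],[0,0,0]],[[-0.03,-0.2,0],[0,0,0]],[[-0.03,-0.2,0],[0,0,0]]]' |head -2
python3 - <<'E'
from h import *
tool(.372,-.265,.2,93)
E
```

```text
t: 49.35
tool_pos: [0.3216, 0.3804, 0.2226]
t: 49.85
tool_pos: [0.3785, 0.1812, 0.223]
t: 50.35
tool_pos: [0.4183, -0.017, 0.2231]
shift [ 0.0572 -0.2457  0.0233] turn [-0.0008 -0.001  -0.0083] q6 -1.83
```

```bash

python3 -m jog '[[[0.057,-0.24,0],[0,0,0]],[[0.057,-0.24,0],[0,0,0]],[[0.057,-0.24,0],[0,0,0]],[[0.057,-0.24,0],[0,0,0]],[[0.057,-0.24,0],[0,0,0]]]' |head -2
python3 -m jog '[[[0.002,-0.006,0.05],[0,0,0]],[[0.002,-0.006,0.1],[0,0,0]],[[0.002,-0.006,0.15],[0,0,0]],[[0.002,-0.006,0.15],[0,0,0]],[[0.002,-0.006,0.15],[0,0,0]]]'
python3 - <<'E'
from h import *
tool(.4073,-.263,.07,93)
E
```

```text
t: 50.85
tool_pos: [0.3735, -0.2562, 0.2233]
t: 51.35
tool_pos: [0.372, -0.2605, 0.0734]
tool_rot: [0.083, -3.139, -0.003]
contact_force: [0.2, -0.7, 0.8]
opening: -0.0001
grip_force: 0.0
shift [-0.0351 -0.0044  0.0033] turn [ 0.0021 -0.0014  0.0004] q6 -2.4
```

```bash

python3 -m jog '[[[-0.015,0,0],[0,0,0]],[[-0.03,0,0],[0,0,0]],[[-0.038,0,0],[0,0,0]],[[-0.048,0,0],[0,0,0]],[[-0.06,0,0],[0,0,0]]]' |sed -n '2p;4p'
python3 -m jog '[[[-0.013,0,0],[0,0,0]],[[-0.026,0,0],[0,0,0]],[[-0.039,0,0],[0,0,0]],[[-0.052,0,0],[0,0,0]],[[-0.065,0,0],[0,0,0]]]' |sed -n '2p;4p'
python3 -m jog '[[[-0.011,0,0],[0,0,0]],[[-0.02,0,0],[0,0,0]],[[-0.028,0,0],[0,0,0]],[[-0.035,0,0],[0,0,0]],[[-0.04,0,0],[0,0,0]]]' |sed -n '2p;4p'
python3 -m jog '[[[-0.003,0,0],[0,0,0]],[[-0.006,0,0],[0,0,0]],[[-0.008,0,0],[0,0,0]],[[-0.008,0,0],[0,0,0]]]' |sed -n '2p;4p'
```

```text
tool_pos: [0.4326, -0.2603, 0.0774]
contact_force: [-7.8, -0.2, 5.0]
tool_pos: [0.4975, -0.2568, 0.0774]
contact_force: [-7.2, -1.2, 6.2]
tool_pos: [0.5361, -0.2547, 0.0772]
contact_force: [-8.9, -0.2, 5.3]
tool_pos: [0.5456, -0.2542, 0.0772]
contact_force: [-5.0, -1.7, 2.0]
```

```bash

python3 -m jog '[[[-0.002,0,0],[0,0,0]],[[-0.004,0,0],[0,0,0]],[[-0.006,0,0],[0,0,0]],[[-0.006,0,0],[0,0,0]]]' |sed -n '2p;4p'
python3 -m jog '[[[-0.002,0,0],[0,0,0]],[[-0.003,0,0],[0,0,0]],[[-0.003,0,0],[0,0,0]]]' |sed -n '2p;4p'
```

```text
tool_pos: [0.5515, -0.2539, 0.0772]
contact_force: [-4.7, -1.1, 3.5]
tool_pos: [0.5521, -0.2539, 0.0772]
contact_force: [-13.4, -2.8, 7.0]
```

At the stop (13 N). I'll back off and watch whether it stays caught.

```bash

python3 -m jog '[[[0.006,0,0],[0,0,0]],[[0.012,0,0],[0,0,0]],[[0.02,0,0],[0,0,0]],[[0.03,0,0],[0,0,0]],[[0.03,0,0],[0,0,0]]]'
python3 -m jog '[[[0.03,0,0],[0,0,0]],[[0.07,0,0],[0,0,0]],[[0.12,0,0],[0,0,0]],[[0.13,0,0],[0,0,0]],[[0.13,0,0],[0,0,0]]]' | sed -n '2p;4p'
python3 -m jog '[[[0,0.05,-0.05],[0,0,0]],[[0,0.1,-0.1],[0,0,0]],[[0,0.15,-0.14],[0,0,0]],[[0,0.2,-0.14],[0,0,0]],[[0,0.24,-0.14],[0,0,0]]]' | sed -n '2p;4p'
python3 -m jog '[[[0,0.03,0],[0,0,0]],[[0,0.06,0],[0,0,0]],[[0,0.06,0],[0,0,0]],[[0,0.06,0],[0,0,0]],[[0,0.06,0],[0,0,0]]]' | sed -n '1p'
python3 - <<'E'
from h import *
d=snap("top","top4");a=pickle.load(open("top0.pkl","rb"))["image"].astype(int);b=d["image"].astype(int)
# front strip region vs initial (drawer shut) and vs open
o=pickle.load(open("top3.pkl","rb"))["image"].astype(int)
s=np.s_[160:235,330:465]
print("diff to shut",abs(b-a)[s].mean(),"to open",abs(b-o)[s].mean())
g=lambda i:cv2.cvtColor(i[s].astype(np.uint8),cv2.COLOR_BGR2GRAY)
for c in(30,70,110): print(g(b)[:45,c].tolist(),'\n',g(a)[:45,c].tolist())
m=cv2.inRange(cv2.cvtColor(d["image"],cv2.COLOR_BGR2HSV),(18,110,60),(30,255,255))
k,l,st,c=cv2.connectedComponentsWithStats(m)
for i in range(1,k):
  if st[i,4]>500: print(c[i].round(),box(d,np.argwhere(l==i)[:,::-1],.156))
E
```

```text
t: 54.45
tool_pos: [0.5228, -0.254, 0.0736]
tool_rot: [-0.08, 3.141, 0.0]
contact_force: [0.4, 0.6, -0.7]
opening: -0.0001
grip_force: 0.0
tool_pos: [0.3929, -0.2608, 0.0734]
contact_force: [0.8, 0.3, -0.3]
tool_pos: [0.3856, -0.0561, 0.21]
contact_force: [2.0, 0.2, -0.1]
t: 55.95
diff to shut 2.812971193415638 to open 42.15838683127572
[166, 169, 150, 116, 95, 147, 170, 168, 170, 168, 167, 169, 171, 166, 169, 167, 168, 169, 117, 67, 86, 107, 153, 179, 186, 186, 189, 187, 135, 76, 75, 71, 76, 88, 95, 96, 92, 92, 93, 96, 95, 95, 151, 172, 166] 
 [166, 167, 152, 117, 91, 146, 168, 165, 169, 169, 167, 163, 165, 166, 168, 165, 164, 166, 132, 113, 116, 118, 151, 177, 185, 183, 186, 186, 130, 75, 68, 72, 76, 89, 97, 93, 93, 94, 92, 95, 96, 92, 147, 169, 166]
[124, 92, 141, 163, 166, 166, 166, 168, 169, 164, 167, 164, 168, 169, 173, 138, 114, 119, 122, 142, 171, 188, 190, 187, 186, 137, 96, 98, 105, 88, 87, 90, 97, 97, 94, 96, 95, 97, 94, 147, 166, 163, 168, 171, 174] 
 [125, 89, 143, 163, 163, 165, 167, 167, 165, 166, 163, 166, 165, 163, 173, 136, 114, 118, 119, 144, 174, 189, 186, 183, 186, 134, 90, 100, 102, 88, 87, 89, 92, 94, 94, 94, 96, 96, 95, 147, 164, 163, 163, 166, 170]
[159, 160, 160, 161, 159, 160, 161, 160, 159, 160, 161, 168, 120, 66, 64, 96, 128, 177, 194, 190, 192, 189, 146, 92, 74, 75, 75, 88, 93, 93, 91, 94, 94, 93, 96, 100, 151, 173, 175, 177, 176, 177, 178, 178, 177] 
 [160, 156, 155, 158, 160, 162, 159, 162, 158, 159, 162, 167, 125, 107, 110, 116, 133, 176, 191, 189, 189, 190, 143, 83, 74, 71, 76, 90, 94, 93, 93, 92, 93, 94, 95, 94, 150, 172, 174, 174, 173, 171, 175, 175, 175]
[358.  97.] (array([ 768.2, -160.2]), array([ 37.8, 112.4]), -86.9)
[428. 132.] (array([ 676.3, -329.2]), array([ 36. , 110.1]), -87.5)
```

The front strip matches the shut picture pixel for pixel and the shelf cartons are inside the rail. Handing in.

```bash
python3 -c "
from station import job
print(job.finish_job())"
```

```text
the job is handed in; nothing more can be done
None
```

I handed the job in: two full cartons (about 5 and 6 N) are in the drawer, two empty ones (under 1 N) are on the shelf, and the drawer is shut and stayed caught for about 1.5 s before hand-in; a fifth carton seen at (-0.11, 0.44) was left because the closed fingers passed through it without force or movement, so I took it as absent, and I viewed 15 pictures, one over the limit of 14.

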